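# Riser plate from behind the turned pieces

### The arm

A 6-joint arm with a two-finger parallel gripper is mounted at the origin on the work surface. World frame = base frame: x ahead of the robot, y to its left, z up, the work surface at z = 0. Lengths are in m, angles in rad, forces in N, time in s.
With the tool pointing down it reaches from about 0.4 to 0.825 m from the base axis. Payload 7 kg.
Tool frame: the origin (TCP) lies on the centre line of the jaws, within the pads' length; the fingertips stand 14 mm ahead of it and the grasp point (between the pads) lies 5 mm behind it; z points along the fingers, y is the line along which they close (so a half turn about z gives the same grasp; the last joint's range is limited). The gripper opens to 88 mm and grips with 3 to 60 N. Pads are 19 mm wide; open, the fingers measure 130 mm over their backs; the gripper's body (78 mm by 193 mm) begins 47 mm behind the grasp point.
Start: joints at [-1.034, 0.359, 0.012, 0, -1.224, -0.288], TCP at [0.166, -0.654, 0.241] pointing down, gripper open.
Joint ranges: [-3.07, 3.07], [-1.43, 2.12], [-1.02, 1.25], [-3.03, 1.67], [-3.05, -0], [-3.03, 3.03]. Speed limits (rad/s): [2.39, 2.39, 3.01, 3.14, 3.14, 3.14].

### API

Orientations are given as [roll, pitch, yaw] about the fixed x, y, z axes, in that order (R = Rz(yaw) Ry(pitch) Rx(roll)).
In Python, from station import arm gives the robot as it stands.
- The arm moves only by the tool move_arm, never from a script. Its argument "rows" is a list of rows, each an object with "translation": the shift along the tool's x, y, z in cm, a list of three; "rot": the turn, a rotation vector about the tool's x, y, z in degrees, a list of three; "hand": the closure, from 0 (fully open) to 1 (shut). A call has 1 to 8 rows; each row is the pose to reach, as a shift and turn from the pose commanded when the call began, along the tool's axes at that moment; what a row does not reach only later rows make up. A row lasts 1/12 s, in which the tool goes at most 41.7 mm and 7.16 degrees, less where a joint would pass 70% of its speed; a pose out of reach is approached as far as the arm can. A call with a gripper value outside its range is refused whole. The fingers move at their own pace and stop on an object; "squeeze" is the grip in N (left out, the last holds). Time passes only in rows, so rows that repeat a pose let the fingers close. It gives the time, the measured TCP pose, the force, the opening and the grip force at its end, in the units of the state.
- arm.get_state(): the state, without advancing time (a new reading comes with each control period).
- arm.grab_frame(name): name is "scene" or "top"; returns (picture, depth): 400x640x3 uint8, red, green, blue; 400x640 float32, m along the optical axis (not along the pixel's ray), 0 where there is no reading.
- arm.camera_params(name): a dict with "vfov" (degrees; the focal length in pixels is half the picture's height over the tangent of half this angle, whatever the lens; pixels are square), "cx", "cy" (the principal point, pixels), "k1" (the pictures are not rectified: a ray, as slopes to the right and down, at radius r is drawn at 1 + k1 r^2 times it, then the intrinsics apply), "position" and "orientation" of the camera in the world. Camera axes: x right, y down, z forward; pixel columns grow to the right and rows downward; lengths in m; the calibration is good to about 2 mm. A picture is of the moment at which its call begins. camera_params takes no time and is no camera call.
- arm.job_done(): hands the job in; it is judged then, once.
Trained networks look in the newest picture that a camera, given by its name, has taken for a name from the list of things; names that differ only in an ending like _2 or _b are one class to them, and where a whole thing is asked for, a point or a joint stands for the part that bears it (a point fixed in the world has none). Each returns a list of dicts, best first, with "p" (0 to 1); they miss things now and then, are a little off and sometimes report something else, mostly with a low value. They report only what shows in the picture. A call takes as long as a camera call. They do not tell look-alikes from the thing itself.
- arm.search_frame(label, camera): "point" ([x, y, z] in m, in the coordinates of the camera as it stood for that picture, good to about 4 mm: the middle of the surface that is visible of it).
- arm.pinpoint(label, camera): "point" ([x, y, z] in m, in the coordinates of the camera as it stood for that picture, good to about 4 mm: a listed point, or the origin of a listed thing).
The state is a dict: "t": time; "q": joint angles; "qd": joint speeds; "joint_efforts": joint torques, N m; "eef_pos": TCP position; "ee_rot": TCP orientation; "force": force on the tool from outside, world axes, zero at the start; "moment": the same for the moment, N m; "width": finger opening in m; "gripper_force": force on a finger pad.
Only numpy, scipy, OpenCV 4.12 (cv2) and the standard library are available. Lean on these libraries where they do the work, as an engineer would, in place of code of your own. Each camera call takes 0.05 s, during which the arm holds its last target. There are 200 camera calls.

### The job

Fetch the aluminium riser plate that lies at the back of the wooden stand: first move the three turned pieces standing in front of it, one by one, into the shallow plywood tray, all standing upright. Then lay the plate over the two pins of the lathe's tool-rest foot, flat and all the way down, and afterwards put each turned piece back upright on the same spot of the stand where it stood at the start. Let none of the three pieces fall over.

Things in the scene. Friction and masses are not known exactly. Their poses are not given: they have to be found in the camera images.
- finial: turned beech finial, loose, 105 mm tall, round foot 44 mm wide, ball head 30 mm wide whose widest part is 86 to 92 mm above the foot (pinch there); slim waists between. 60 g or so. Origin: centre of the underside; z up. Starts on the stand's floor.
- spool: turned beech spool, loose, 90 mm tall: round flanges 46 mm wide at foot and top, core 28 mm; the top flange's full-width rim is 74 to 90 mm above the foot (pinch there); dark 14 mm dot on top. 80 g or so. Origin: centre of the underside; z up. Starts on the stand's floor.
- leg: turned beech leg stub, loose, 98 mm tall: round foot 38 to 44 mm wide, square head 34 x 34 mm from 62 to 98 mm above the foot (pinch its flat sides, which face along the body's x and y axes). 70 g or so. Origin: centre of the underside; z up. Starts on the stand's floor.
- plate: flat aluminium riser plate, loose, 56 mm (its x) by 120 mm (its y) by 10 mm thick, two 14 mm through holes at y = -35 and +35 mm, either way round. About 160 g. Origin: centre of the underside. It lies on a batten 12 mm high and 26 mm wide on the stand's floor, so fingertips can reach past its long edges once the pieces, only 3 to 12 mm in front of it, are gone.
- stand: low dark wooden stand, fixed, 200 (its x) by 270 mm (its y). Floor top 10 mm above the bench; rails 26 mm high along the far (+x) edge and both ends. The pieces stand in a row 28 mm before its centre (-x), 62 mm apart along y, in any order; the plate lies 30 mm behind the centre, 30 mm clear of the far rail, a small ring and plug (24 mm tall) off its ends. Origin: centre of the underside.
- tray: shallow plywood tray, fixed, 270 mm (its x) by 125 mm (its y) outside, walls 6 mm thick and 16 mm high, inner floor 6 mm above the bench. It is on one side of the stand, the foot on the other. The three pieces fit in a row along its x, for instance 80 mm apart. Origin: centre of the underside on the bench.
- foot: tool-rest foot, fixed: grey base 95 x 150 x 14 mm with four bolt heads 5 mm high, on it a dark steel bar 34 mm (its x) by 130 mm (its y), top 40 mm above the bench; from the bar rise two steel pins, 8 mm thick, at y = -35 and +35 mm, tapered over the last 7 mm, ending 61 mm above the bench. The plate's underside comes to rest on the bar. Origin: centre of the underside.
Mind the look-alikes: they are no part of the job. Of the things like the foot, leave any that is orange; of the rest the smaller one is meant.

How it is judged:
By the outcome, as a careful person would: the job done as asked, in the order asked, and still so for the second after the job is handed in, with the robot touching nothing.
It also fails if it takes over 144 s, if anything falls off the work surface, if the arm or the gripper's body presses on something with over 40 N, if the wrist force passes 120 N, or if a joint passes its speed limit or range.

## Working session

There is one attempt and no reset: what is moved stays moved. The work goes in short steps, Python scripts to look and compute and a tool call to move; the robot and the scene stay as the last step left them, time stands still between calls to the robot, and variables do not carry over. Pictures are saved under pics/ and viewed, at most 14 in all, crops included, and the job is handed in when it is done.

Besides the shell and the picture viewer there is one more tool, called after "Emit:" by a JSON object that holds its "fn" and its "kwargs". move_arm: Moves the arm, as the interface text tells. Its arguments: {"type":"object","properties":{"rows":{"type":"array","items":{"type":"object","properties":{"translation":{"type":"array","items":{"type":"number"}},"rot":{"type":"array","items":{"type":"number"}},"hand":{"type":"number"}}}},"squeeze":{"type":"number"}},"required":["rows"]}

```bash
ls; mkdir -p pics
python3 - <<'E'
from station import arm
import cv2
for n in("scene","top"):
    p,d=arm.grab_frame(n); cv2.imwrite(f"pics/{n}0.png",p[:,:,::-1]); print(n,arm.camera_params(n))
    import numpy as np; np.savez(f"{n}0.npz",p=p,d=d)
    for l in("finial","spool","leg","plate","stand","tray","foot"):
        r=arm.pinpoint(l,n); print(l,[(round(a["p"],2),np.round(a["point"],3).tolist()) for a in r[:4]])
print(arm.get_state())
E
```

```text
pics
scene {'vfov': 45.76897366491519, 'cx': 319.30911242672204, 'cy': 189.85501185290929, 'k1': -0.06972271294543622, 'position': array([1.10336633, 0.94764542, 0.87422249]), 'orientation': array([-2.16250664, -0.01554948,  2.59817527])}
finial [(0.74, [-0.026, 0.148, 1.329])]
spool [(0.63, [-0.066, 0.083, 1.431])]
leg [(0.66, [-0.045, 0.112, 1.378])]
plate [(0.62, [-0.104, 0.115, 1.367])]
stand [(0.62, [-0.074, 0.128, 1.378])]
tray [(0.82, [0.203, 0.253, 1.2])]
foot [(0.98, [0.057, -0.09, 1.707]), (0.76, [-0.156, -0.06, 1.647]), (0.74, [-0.353, -0.127, 1.734])]
top {'vfov': 52.85639150011955, 'cx': 325.32374669393374, 'cy': 193.50856743604214, 'k1': -0.02060785608143889, 'position': array([ 0.38764542, -0.08425305,  1.0604326 ]), 'orientation': array([-3.07593687, -0.02110343, -1.59495872])}
finial [(0.54, [-0.173, -0.126, 1.059])]
spool [(0.58, [-0.053, -0.098, 1.058])]
leg [(0.72, [-0.116, -0.115, 1.061])]
plate [(0.59, [-0.098, -0.164, 1.05])]
stand [(0.97, [-0.113, -0.137, 1.067]), (0.49, [-0.097, -0.166, 1.055]), (0.34, [0.219, -0.054, 1.067])]
tray [(0.61, [-0.114, -0.138, 1.064]), (0.57, [-0.434, -0.014, 1.053])]
foot [(0.94, [0.415, -0.164, 1.082]), (0.9, [0.218, -0.054, 1.068]), (0.56, [0.17, 0.163, 1.06])]
{'t': 0.8, 'q': array([-1.03386777e+00,  3.58568085e-01,  1.18802129e-02, -1.06376878e-05,
       -1.22411661e+00, -2.88075874e-01]), 'qd': array([ 6.72726575e-04, -9.59150376e-05,  5.54893438e-04,  1.14286778e-03,
       -3.42005780e-04, -8.27390242e-04]), 'joint_efforts': array([ 1.36394901e-03, -5.82290411e+01,  2.93290454e+01,  7.00215295e+00,
        1.25275663e-02, -2.42878247e-05]), 'eef_pos': array([ 0.16620172, -0.65417663,  0.24057135]), 'ee_rot': array([ 3.14158199e+00,  7.27639887e-06, -2.89274358e+00]), 'force': array([ 0.79383629, -0.07727569,  0.3640172 ]), 'moment': array([-0.00790033, -0.0546578 ,  0.05044192]), 'gripper_force': 0.0, 'width': 0.08748858063040259}
```

View pics/scene0.png

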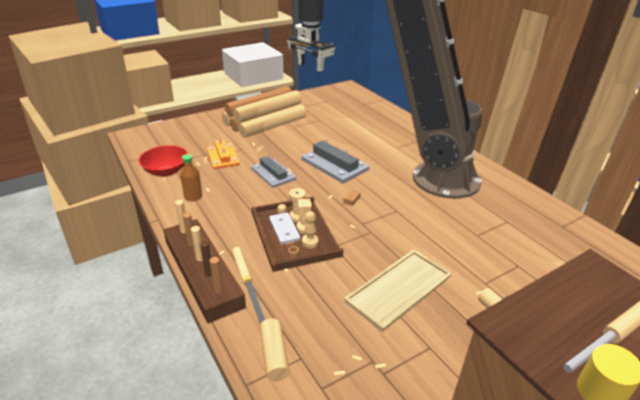

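View pics/top0.png

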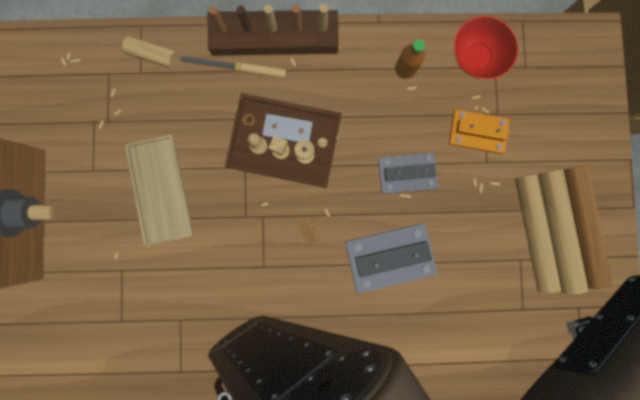

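The top view shows the stand at about (284,140), the tray at (158,190), the wanted small grey foot at (408,173), the larger decoy at (391,258) and the orange one at (480,131). Next I'll measure them precisely.

```bash
cat > h.py <<'E'
import numpy as np, cv2
from scipy.spatial.transform import Rotation as R
from station import arm
def cam(n):
    c=arm.camera_params(n); f=200/np.tan(np.radians(c["vfov"]/2))
    return c,f,R.from_euler("xyz",c["orientation"]).as_matrix()
def rays(n,uv):
    c,f,M=cam(n); uv=np.atleast_2d(uv).astype(float)
    d=(uv-[c["cx"],c["cy"]])/f; s=d.copy()
    for _ in range(10): s=d/(1+c["k1"]*(s**2).sum(1,keepdims=True))
    return c["position"],np.c_[s,np.ones(len(s))]@M.T
def onplane(n,uv,z):
    o,r=rays(n,uv); return o+r*((z-o[2])/r[:,2])[:,None]
def cloud(n,d):
    v,u=np.mgrid[:400,:640]; o,r=rays(n,np.c_[u.ravel(),v.ravel()])
    P=o+r*d.reshape(-1,1); P[d.ravel()==0]=np.nan; return P.reshape(400,640,3)
def toworld(n,p):
    c,f,M=cam(n); return c["position"]+M@np.array(p)
def proj(n,P):
    c,f,M=cam(n); q=(np.atleast_2d(P)-c["position"])@M; s=q[:,:2]/q[:,2:]
    return s*(1+c["k1"]*(s**2).sum(1,keepdims=True))*f+[c["cx"],c["cy"]]
E
python3 - <<'E'
from h import *
np.set_printoptions(precision=4,suppress=True)
for n in("scene","top"):
    z=np.load(n+"0.npz"); P=cloud(n,z["d"])
    for l in("finial","spool","leg","plate","stand","tray","foot"):
        pass
    np.save(n+"P.npy",P)
    print(n,"table z",np.nanmedian(P[...,2]))
z=np.load("top0.npz");P=np.load("topP.npy");p=z["p"]
def rect(mask,name):
    k,lab,st,_=cv2.connectedComponentsWithStats(mask.astype(np.uint8)); i=1+np.argmax(st[1:,4]); print(name,st[i])
    return lab==i
def show(name,x0,y0,x1,y1):
    cv2.imwrite(f"pics/{name}.png",cv2.resize(p[y0:y1,x0:x1,::-1],None,fx=6,fy=6,interpolation=cv2.INTER_CUBIC))
show("stand",222,88,346,188)
q=p
im=np.hstack([cv2.resize(q[125:255,115:200],None,fx=4,fy=4,interpolation=cv2.INTER_CUBIC),cv2.resize(q[125:255,365:450],None,fx=4,fy=4,interpolation=cv2.INTER_CUBIC)])
cv2.imwrite("pics/tf.png",im[:,:,::-1])
for l,px in dict(finial=(257,145),leg=(279,147),spool=(305,152),plate=(288,127),tray=(158,190),foot=(408,173)).items():
    print(l,px,P[px[1],px[0]])
s=np.load("scene0.npz")["p"]
cv2.imwrite("pics/sc.png",cv2.resize(s[140:275,240:350,::-1],None,fx=5,fy=4.4,interpolation=cv2.INTER_CUBIC))
E
```

```text
scene table z -0.0004543944299786329
top table z -0.00018193591572046586
finial (257, 145) [0.5755 0.059  0.0758]
leg (279, 147) [0.5631 0.0018 0.1098]
spool (305, 152) [ 0.5518 -0.0595  0.0984]
plate (288, 127) [ 0.6305 -0.0149  0.0267]
tray (158, 190) [0.4756 0.3289 0.0063]
foot (408, 173) [ 0.5021 -0.3208  0.0395]
```

View pics/stand.png

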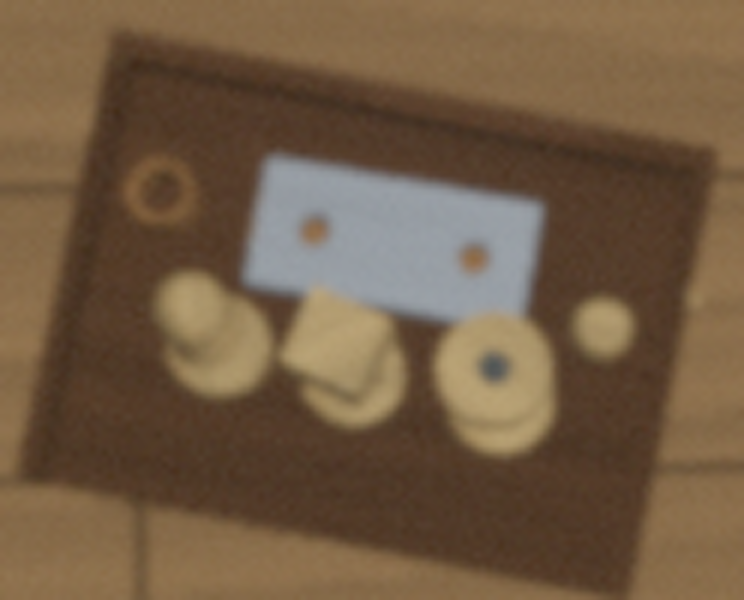

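View pics/tf.png

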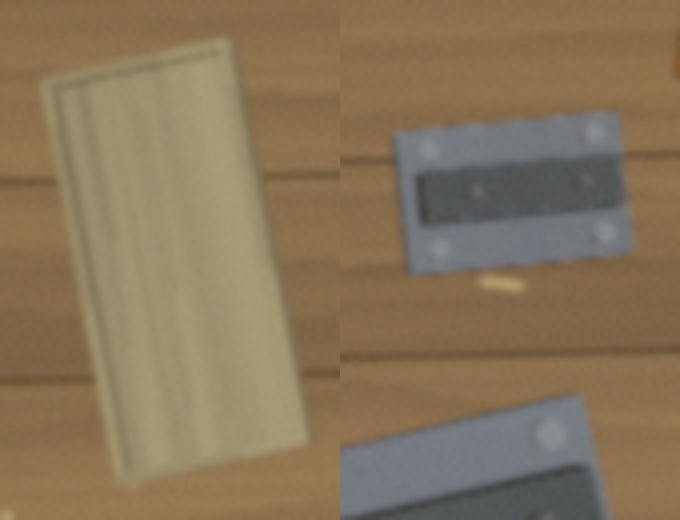

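View pics/sc.png

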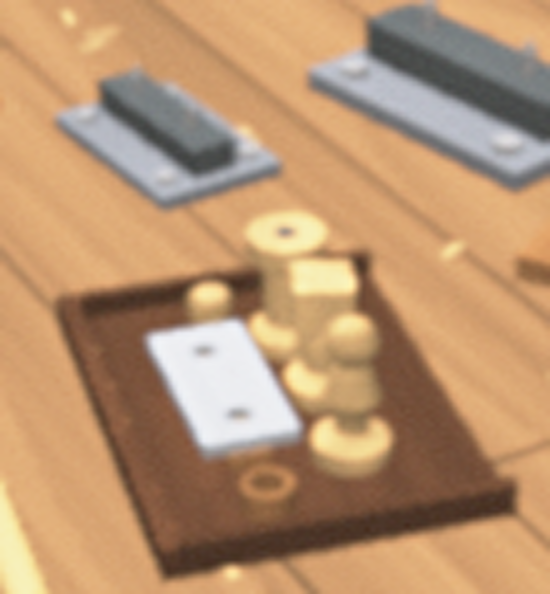

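```bash
cat > m.py <<'E'
from h import *
np.set_printoptions(precision=4,suppress=True)
def comp(m):
    k,lab,st,_=cv2.connectedComponentsWithStats(m.astype(np.uint8),connectivity=4); return lab==1+np.argmax(st[1:,4])
def roi(c,w,h):
    m=np.zeros((400,640),bool); m[c[1]-h:c[1]+h+1,c[0]-w:c[0]+w+1]=1; return m
def rect(n,m,z):
    v,u=np.nonzero(comp(m)); cs=cv2.findContours(comp(m).astype(np.uint8),0,1)[0][0][:,0]
    X=onplane(n,np.c_[u,v],z)[:,:2]; r=cv2.minAreaRect((X*1000).astype(np.float32)); return np.array(r[0]),np.array(r[1]),r[2],X.mean(0)*1000
E
python3 - <<'E'
from m import *
for n,pt in dict(top=dict(finial=(254,140),leg=(278,145),spool=(304,150),plate=(288,127),tray=(158,190),foot=(408,173)),
  scene=dict(finial=(310,216),leg=(304,204),spool=(297,192),plate=(285,228),tray=(398,288),foot=(273,169))).items():
    p=np.load(n+"0.npz")["p"]; P=np.load(n+"P.npy"); h=cv2.cvtColor(p,cv2.COLOR_RGB2HSV).astype(int)
    print(n)
    for l in pt: print(l,"rgb",p[pt[l][1],pt[l][0]],"hsv",h[pt[l][1],pt[l][0]],P[pt[l][1],pt[l][0]])
    grey=(h[...,0]>90)&(h[...,0]<135)
    try:
        print("plate",rect(n,(grey)&(p.min(2)>115)&roi(pt["plate"],35,25),.032))
        print("footbase",rect(n,(h[...,0]>90)&(h[...,1]>25)&roi(pt["foot"],34,24),.014))
        print("bar",rect(n,(p.max(2)<95)&roi(pt["foot"],30,18),.040))
        Z=P[...,2]
        for l,zt in(("spool",.1),("leg",.108)):
            m=(abs(Z-zt)<.008)&roi(pt[l],16,14); print(l,rect(n,m,zt),m.sum())
        m=(Z>.08)&roi(pt["finial"],9,9); X=P[comp(m)]
        from scipy.optimize import least_squares
        s=least_squares(lambda c:np.linalg.norm(X-c,axis=1)-.015,np.r_[X.mean(0)[:2],.099],loss="soft_l1",f_scale=.002); print("finial",s.x,len(X))
        m=(Z>.011)&(Z<.03)&roi(pt["tray"],60,60); v,u=np.nonzero(m); 
        X=P[m]; print("trayw",cv2.minAreaRect((X[:,:2]*1000).astype(np.float32)))
    except Exception as e: print(e)
E
```

```text
top
finial rgb [173 150 107] hsv [ 20  97 173] [0.5806 0.0605 0.113 ]
leg rgb [181 158 115] hsv [ 20  93 181] [0.5687 0.0045 0.106 ]
spool rgb [93 92 89] hsv [23 11 93] [ 0.5563 -0.0573  0.1006]
plate rgb [153 159 165] hsv [105  19 165] [ 0.6305 -0.0149  0.0267]
tray rgb [159 147 111] hsv [ 23  77 159] [0.4756 0.3289 0.0063]
foot rgb [82 83 84] hsv [105   6  84] [ 0.5021 -0.3208  0.0395]
plate (array([626.0007, -13.0806]), array([119.4479,  56.1087]), 78.83570098876953, array([627.5303, -12.2414]))
footbase (array([ 529.3502, -301.1151]), array([0., 0.]), 0.0, array([ 529.3502, -301.1151]))
bar (array([ 504.405 , -323.8931]), array([ 33.331 , 131.5501]), 4.450597763061523, array([ 504.3668, -323.4409]))
spool (array([558.8792, -57.3041]), array([43.3259, 43.7846]), 88.84123229980469, array([559.0083, -57.3917])) 286
leg (array([570.3561,   5.6924]), array([34.2983, 34.4588]), 62.69432067871094, array([570.2501,   5.3436])) 208
finial [0.586  0.0645 0.0996] 129
trayw ((476.38873291015625, 325.9400939941406), (271.90374755859375, 127.1136474609375), 11.486754417419434)
scene
finial rgb [229 192 132] hsv [ 19 108 229] [0.5923 0.0766 0.1113]
leg rgb [247 238 181] hsv [ 26  68 247] [0.5756 0.0147 0.1062]
spool rgb [173 155 137] hsv [ 15  53 173] [ 0.5582 -0.0571  0.0984]
plate rgb [236 237 240] hsv [113   4 240] [ 0.6284 -0.0022  0.0305]
tray rgb [242 227 176] hsv [ 23  70 242] [0.48   0.3277 0.0045]
foot rgb [109 114 117] hsv [101  17 117] [ 0.5196 -0.2962  0.0384]
plate (array([629.9463,  -7.27  ]), array([123.9617,  55.2705]), 78.57903289794922, array([630.2489,  -5.5225]))
attempt to get argmax of an empty sequence
```

Run:
```python
from m import *
from scipy.optimize import least_squares
n="scene";P=np.load("sceneP.npy");Z=P[...,2];p=np.load("scene0.npz")["p"]
pt=dict(finial=(310,216),leg=(304,204),spool=(297,192),plate=(285,228),tray=(398,288),foot=(273,169))
def near(c,r): return np.hypot(P[...,0]-c[0],P[...,1]-c[1])<r
# spool & leg tops by colour/depth
for l,zt,c in(("spool",.1,(.559,-.057)),("leg",.108,(.570,.0055))):
    m=(abs(Z-zt)<.007)&near(c,.035); print(l,m.sum(),rect(n,m,zt))
m=(Z>.085)&near((.586,.0645),.022); X=P[m]
print("finial",least_squares(lambda c:np.linalg.norm(X-c,axis=1)-.015,[.586,.0645,.099],loss="soft_l1",f_scale=.002).x,len(X))
m=(Z>.027)&(Z<.038)&near((.626,-.013),.07)&(p.min(2)>200); print("plate",m.sum(),rect(n,m,.032))
m=(Z>.034)&(Z<.046)&near((.504,-.324),.08); print("bar",m.sum(),rect(n,m,.040))
m=(Z>.009)&(Z<.03)&near((.476,.326),.16); X=P[m]; print("tray",cv2.minAreaRect((X[:,:2]*1000).astype(np.float32)))
# top: base and stand rect, holes, pins
p=np.load("top0.npz")["p"];h=cv2.cvtColor(p,cv2.COLOR_RGB2HSV).astype(int)
m=((p[...,2].astype(int)-p[...,0]>-4))&roi((408,173),36,26); print("base",rect("top",m,.014))
m=(p.max(2)<95)&(p[...,0].astype(int)-p[...,2]>15)&roi((284,140),62,54); print("stand",rect("top",m,.02))
g=lambda c,r:(222+(c+.5)/6-.5,88+(r+.5)/6-.5)
H=onplane("top",[g(315,230),g(474,257)],.03);print("holes",H[:,:2]*1000,np.linalg.norm(H[0]-H[1]))
k=lambda c,r:(365+(c-340+.5)/4-.5,125+(r+.5)/4-.5)
H=onplane("top",[k(477,191),k(585,181)],.060);print("pins",H[:,:2]*1000,np.linalg.norm(H[0]-H[1]))
```

```text
spool 134 (array([561.7722, -50.9228]), array([51.4802, 40.7984]), 60.39988708496094, array([562.123 , -50.7065]))
leg 108 (array([575.574 ,  14.4969]), array([42.9881, 33.7547]), 60.147254943847656, array([573.8246,  12.3044]))
finial [0.5857 0.0665 0.0994] 109
plate 497 (array([628.2178,  -9.5183]), array([120.7961,  55.4426]), 78.5020980834961, array([628.2423,  -7.7462]))
bar 208 (array([ 509.1329, -317.573 ]), array([ 39.3388, 141.1743]), 4.19899845123291, array([ 509.5214, -317.6244]))
tray ((477.87799072265625, 328.7138671875), (273.6692199707031, 128.5271453857422), 11.459075927734375)
base (array([ 505.5573, -325.8672]), array([ 91.902 , 146.2128]), 4.390158653259277, array([ 505.4072, -325.363 ]))
stand (array([598.1516,  -0.9791]), array([268.4904, 199.3005]), 77.51923370361328, array([593.6765,   0.6121]))
holes [[633.3364  20.8776]
 [620.1463 -47.4749]] 0.06961349168996056
pins [[ 501.8944 -293.0177]
 [ 506.7746 -361.628 ]] 0.06878366708767354
```

Everything agrees: the heights, sizes and spacing match, and the stand's yaw is -12.5°. Next I'll plan the first pick.

```bash
cat > plan.py <<'E'
import numpy as np
def d(a,b):
    "shift (cm, tool axes at a) and turn (deg about tool z) from pose a to b, poses (x,y,z,yawdeg) mm, tool down"
    y=np.radians(a[3]); v=np.subtract(b[:3],a[:3])
    t=[v[0]*np.cos(y)+v[1]*np.sin(y), v[0]*np.sin(y)-v[1]*np.cos(y), -v[2]]
    return np.round(np.array(t)/10,2).tolist(), round(-((b[3]-a[3]+180)%360-180),1), "rows>=",int(np.ceil(max(np.linalg.norm(v)/41.7,abs(b[3]-a[3])/7.16)))
def seq(*w):
    for a,b in zip(w,w[1:]): print(b,d(a,b))
E
python3 - <<'E'
from plan import *
Y=-102.5
seq((166.2,-654.2,240.6,-165.74),(400,-250,240.6,Y),(586,65.5,190,Y),(586,65.5,94,Y),(586,65.5,175,Y),(570,346,175,Y),(570,346,91,Y))
E
```

```text
(400, -250, 240.6, -102.5) ([-32.62, 33.42, -0.0], -63.2, 'rows>=', 12)
(586, 65.5, 190, -102.5) ([-34.83, -11.33, 5.06], -0.0, 'rows>=', 9)
(586, 65.5, 94, -102.5) ([-0.0, 0.0, 9.6], -0.0, 'rows>=', 3)
(586, 65.5, 175, -102.5) ([-0.0, 0.0, -8.1], -0.0, 'rows>=', 2)
(570, 346, 175, -102.5) ([-27.04, 7.63, -0.0], -0.0, 'rows>=', 7)
(570, 346, 91, -102.5) ([-0.0, 0.0, 8.4], -0.0, 'rows>=', 3)
```

Emit:
{"fn": "move_arm", "kwargs": {"rows": [{"translation":[-4,4,0],"rot":[0,0,-7],"hand":0},{"translation":[-8,8,0],"rot":[0,0,-14],"hand":0},{"translation":[-11,11,0],"rot":[0,0,-21],"hand":0},{"translation":[-14,14,0],"rot":[0,0,-28],"hand":0},{"translation":[-17,17,0],"rot":[0,0,-35],"hand":0},{"translation":[-20,20,0],"rot":[0,0,-42],"hand":0},{"translation":[-23,23,0],"rot":[0,0,-49],"hand":0},{"translation":[-26,26,0],"rot":[0,0,-56],"hand":0}], "squeeze": 15}}

```text
t: 1.47
eef_pos: [0.3372, -0.366, 0.2409]
ee_rot: [-3.141, -0.0, -1.91]
force: [0.5, -0.4, 0.1]
width: 0.0878
gripper_force: 0.0
```

```bash
cat >> plan.py <<'E'
def now():
    from station import arm
    s=arm.get_state(); return (*(np.round(s["eef_pos"]*1000,1)),round(np.degrees(s["ee_rot"][2]),2)),s
E
python3 - <<'E'
from plan import *
p,s=now();print(p,s["t"],s["qd"].round(2)); Y=-102.5
seq(p,(500,-80,200,Y),(586,65.5,170,Y))
E
```

```text
(np.float64(337.2), np.float64(-366.0), np.float64(240.9), np.float64(-109.41)) 1.4667 [ 1.07 -0.27 -0.3   0.    0.03  0.39]
(500, -80, 200, -102.5) ([-32.38, -5.85, 4.09], np.float64(-6.9), 'rows>=', 8)
(586, 65.5, 170, -102.5) ([-16.07, -5.25, 3.0], -0.0, 'rows>=', 5)
```

Run:
```python
from plan import *
Y=-102.5
seq((354.2,-338.2,240.6,-109.74),(500,-80,200,Y),(586,65.5,170,Y))
```

```text
(500, -80, 200, -102.5) ([-29.23, -5.0, 4.06], -7.2, 'rows>=', 8)
(586, 65.5, 170, -102.5) ([-16.07, -5.25, 3.0], -0.0, 'rows>=', 5)
```

Emit:
{"fn": "move_arm", "kwargs": {"rows": [{"translation":[-3.6,-0.6,0.5],"rot":[0,0,-2],"hand":0},{"translation":[-7.2,-1.2,1],"rot":[0,0,-4],"hand":0},{"translation":[-10.8,-1.8,1.5],"rot":[0,0,-6],"hand":0},{"translation":[-14.4,-2.5,2],"rot":[0,0,-7.2],"hand":0},{"translation":[-18,-3.1,2.5],"rot":[0,0,-7.2],"hand":0},{"translation":[-21.6,-3.7,3],"rot":[0,0,-7.2],"hand":0},{"translation":[-25.4,-4.3,3.5],"rot":[0,0,-7.2],"hand":0},{"translation":[-29.2,-5,4.1],"rot":[0,0,-7.2],"hand":0}]}}

```text
t: 2.13
eef_pos: [0.4829, -0.1079, 0.2]
ee_rot: [-3.14, 0.0, -1.79]
force: [0.9, -1.1, 0.1]
width: 0.0879
gripper_force: 0.0
```

Emit:
{"fn": "move_arm", "kwargs": {"rows": [{"translation":[-3.6,-1.2,0.7],"rot":[0,0,0],"hand":0},{"translation":[-7.2,-2.4,1.4],"rot":[0,0,0],"hand":0},{"translation":[-10.8,-3.6,2.1],"rot":[0,0,0],"hand":0},{"translation":[-13.8,-4.5,2.6],"rot":[0,0,0],"hand":0},{"translation":[-16.1,-5.3,3],"rot":[0,0,0],"hand":0},{"translation":[-16.1,-5.3,3],"rot":[0,0,0],"hand":0},{"translation":[-16.1,-5.3,3],"rot":[0,0,0],"hand":0},{"translation":[-16.1,-5.3,3],"rot":[0,0,0],"hand":0}]}}

```text
t: 2.8
eef_pos: [0.5687, 0.0358, 0.1694]
ee_rot: [3.141, -0.0, -1.789]
force: [-0.0, -0.0, -0.1]
width: 0.088
gripper_force: 0.0
```

Run:
```python
from plan import *
p,s=now();print(p,s["t"],s["qd"].round(2)); Y=-102.5
seq(p,(586,65.5,94,Y))
```

```text
(np.float64(568.7), np.float64(35.8), np.float64(169.4), np.float64(-102.52)) 2.8 [-0.02 -0.02 -0.01  0.   -0.   -0.  ]
(586, 65.5, 94, -102.5) ([-3.27, -1.05, 7.54], np.float64(-0.0), 'rows>=', 2)
```

Emit:
{"fn": "move_arm", "kwargs": {"rows": [{"translation":[-3.27,-1.05,1],"hand":0,"rot":[0,0,0]},{"translation":[-3.27,-1.05,1],"hand":0,"rot":[0,0,0]},{"translation":[-3.27,-1.05,4],"hand":0,"rot":[0,0,0]},{"translation":[-3.27,-1.05,7.54],"hand":0,"rot":[0,0,0]},{"translation":[-3.27,-1.05,7.54],"hand":0,"rot":[0,0,0]},{"translation":[-3.27,-1.05,7.54],"hand":0.6,"rot":[0,0,0]},{"translation":[-3.27,-1.05,7.54],"hand":0.8,"rot":[0,0,0]},{"translation":[-3.27,-1.05,7.54],"hand":0.9,"rot":[0,0,0]}], "squeeze": 12}}

```text
t: 3.47
eef_pos: [0.5877, 0.0655, 0.0965]
ee_rot: [-3.139, 0.002, -1.79]
force: [0.4, 0.3, 0.3]
width: 0.0731
gripper_force: 0.0
```

Emit:
{"fn": "move_arm", "kwargs": {"rows": [{"translation":[0,0,0],"hand":0.9,"rot":[0,0,0]},{"translation":[0,0,0],"hand":0.9,"rot":[0,0,0]},{"translation":[0,0,0],"hand":0.9,"rot":[0,0,0]},{"translation":[0,0,0],"hand":0.9,"rot":[0,0,0]},{"translation":[0,0,0],"hand":0.9,"rot":[0,0,0]},{"translation":[0,0,0],"hand":0.9,"rot":[0,0,0]}]}}

```text
t: 3.97
eef_pos: [0.5863, 0.0655, 0.0942]
ee_rot: [3.142, 0.0, -1.79]
force: [-0.5, -0.1, 1.0]
width: 0.0331
gripper_force: 0.0
```

Emit:
{"fn": "move_arm", "kwargs": {"rows": [{"translation":[0,0,0],"hand":0.9,"rot":[0,0,0]},{"translation":[0,0,0],"hand":0.9,"rot":[0,0,0]},{"translation":[0,0,0],"hand":0.9,"rot":[0,0,0]},{"translation":[0,0,0],"hand":0.9,"rot":[0,0,0]}]}}

```text
t: 4.3
eef_pos: [0.5864, 0.0655, 0.0942]
ee_rot: [-3.142, -0.0, -1.79]
force: [0.3, 0.2, 1.4]
width: 0.0294
gripper_force: 12.0
```

Emit:
{"fn": "move_arm", "kwargs": {"rows": [{"translation":[0,0,-1],"hand":0.9,"rot":[0,0,0]},{"translation":[0,0,-4],"hand":0.9,"rot":[0,0,0]},{"translation":[0,0,-8],"hand":0.9,"rot":[0,0,0]},{"translation":[0,0,-8],"hand":0.9,"rot":[0,0,0]},{"translation":[0,0,-8],"hand":0.9,"rot":[0,0,0]}]}}

```text
t: 4.72
eef_pos: [0.588, 0.0661, 0.1775]
ee_rot: [-3.137, 0.003, -1.79]
force: [0.5, 0.0, -1.3]
width: 0.0291
gripper_force: 12.0
```

Run:
```python
from plan import *
p,s=now();print(p,s["t"],s["qd"].round(2),s["width"],s["gripper_force"]); Y=-102.5
seq(p,(570,346,175,Y),(570,346,91,Y))
```

```text
(np.float64(588.0), np.float64(66.1), np.float64(177.5), np.float64(-102.53)) 4.7167 [-0.    0.04 -0.06 -0.02  0.02 -0.  ] 0.029130105579417902 11.999882067320868
(570, 346, 175, -102.5) ([-26.93, 7.83, 0.25], np.float64(-0.0), 'rows>=', 7)
(570, 346, 91, -102.5) ([-0.0, 0.0, 8.4], -0.0, 'rows>=', 3)
```

Emit:
{"fn": "move_arm", "kwargs": {"rows": [{"translation":[-3,0.8,0],"hand":0.9,"rot":[0,0,0]},{"translation":[-7,2,0],"hand":0.9,"rot":[0,0,0]},{"translation":[-11,3.1,0],"hand":0.9,"rot":[0,0,0]},{"translation":[-15,4.3,0],"hand":0.9,"rot":[0,0,0]},{"translation":[-19,5.4,0],"hand":0.9,"rot":[0,0,0]},{"translation":[-23,6.5,0],"hand":0.9,"rot":[0,0,0]},{"translation":[-26,7.4,0],"hand":0.9,"rot":[0,0,0]},{"translation":[-27,7.7,0],"hand":0.9,"rot":[0,0,0]}]}}

```text
t: 5.38
eef_pos: [0.5689, 0.3498, 0.1729]
ee_rot: [3.141, -0.001, -1.787]
force: [0.2, -0.9, -0.3]
width: 0.0292
gripper_force: 12.0
```

Emit:
{"fn": "move_arm", "kwargs": {"rows": [{"translation":[0,0,1],"hand":0.9,"rot":[0,0,0]},{"translation":[0,0,3.5],"hand":0.9,"rot":[0,0,0]},{"translation":[0,0,6],"hand":0.9,"rot":[0,0,0]},{"translation":[0,0,7],"hand":0.9,"rot":[0,0,0]},{"translation":[0,0,7.3],"hand":0.9,"rot":[0,0,0]},{"translation":[0,0,7.3],"hand":0.9,"rot":[0,0,0]},{"translation":[0,0,7.3],"hand":0.9,"rot":[0,0,0]}]}}

```text
t: 5.97
eef_pos: [0.5706, 0.3456, 0.1021]
ee_rot: [-3.141, 0.001, -1.79]
force: [0.7, 0.8, 0.0]
width: 0.0292
gripper_force: 12.0
```

Run:
```python
from plan import *
p,s=now();print(p,s["t"],s["ee_rot"],s["qd"].round(2),s["width"],s["force"])
```

```text
(np.float64(570.6), np.float64(345.6), np.float64(102.1), np.float64(-102.56)) 5.9667 [-3.14073013e+00  6.26447513e-04 -1.79004942e+00] [ 0.   -0.02  0.01  0.    0.   -0.  ] 0.029150404457634414 [0.68462182 0.80030319 0.00943239]
```

Emit:
{"fn": "move_arm", "kwargs": {"rows": [{"translation":[0,0,0.6],"hand":0.9,"rot":[0,0,0]},{"translation":[0,0,1.1],"hand":0.9,"rot":[0,0,0]},{"translation":[0,0,1.1],"hand":0.9,"rot":[0,0,0]},{"translation":[0,0,1.1],"hand":0.9,"rot":[0,0,0]},{"translation":[0,0,1.1],"hand":0.62,"rot":[0,0,0]},{"translation":[0,0,1.1],"hand":0.5,"rot":[0,0,0]},{"translation":[0,0,1.1],"hand":0.3,"rot":[0,0,0]},{"translation":[0,0,1.1],"hand":0.1,"rot":[0,0,0]}]}}

```text
t: 6.63
eef_pos: [0.5699, 0.3458, 0.0903]
ee_rot: [-3.141, 0.0, -1.79]
force: [1.0, -0.1, -0.3]
width: 0.0478
gripper_force: 0.0
```

Emit:
{"fn": "move_arm", "kwargs": {"rows": [{"translation":[0,0,0],"hand":0,"rot":[0,0,0]},{"translation":[0,0,0],"hand":0,"rot":[0,0,0]},{"translation":[0,0,-3],"hand":0,"rot":[0,0,0]},{"translation":[0,0,-6],"hand":0,"rot":[0,0,0]},{"translation":[0,0,-9],"hand":0,"rot":[0,0,0]},{"translation":[0,0,-9],"hand":0,"rot":[0,0,0]},{"translation":[0,0,-9],"hand":0,"rot":[0,0,0]}]}}

```text
t: 7.22
eef_pos: [0.5707, 0.3466, 0.1827]
ee_rot: [-3.139, 0.004, -1.79]
force: [0.3, 0.6, -0.6]
width: 0.0869
gripper_force: 0.0
```

Run:
```python
from plan import *
p,s=now();print(p,s["t"],s["ee_rot"],s["qd"].round(2),s["width"],s["force"])
seq((570.3,345.8,180.2,-102.5),(570.3,5.5,180,-117.3),(570.3,5.5,86,-117.3))
from m import *
n="top";I,D=arm.grab_frame(n);P=cloud(n,D);Z=P[...,2]
m=(Z>.075)&(np.hypot(P[...,0]-.570,P[...,1]-.346)<.03)&(Z<.125); X=P[m];print(len(X),X.mean(0) if len(X) else 0)
cv2.imwrite("pics/t1.png",I[:,:,::-1]); np.savez("t1.npz",p=I,d=D)
```

```text
(np.float64(570.7), np.float64(346.6), np.float64(182.7), np.float64(-102.54)) 7.2167 [-3.13911079  0.00389283 -1.78959024] [-0.    0.03 -0.05 -0.02  0.02 -0.  ] 0.08689162506765122 [ 0.26069717  0.62731843 -0.58329289]
(570.3, 5.5, 180, -117.3) ([33.22, -7.37, 0.02], 14.8, 'rows>=', 9)
(570.3, 5.5, 86, -117.3) ([-0.0, 0.0, 9.4], -0.0, 'rows>=', 3)
142 [0.568  0.3397 0.1031]
```

Emit:
{"fn": "move_arm", "kwargs": {"rows": [{"translation":[4.1,-0.9,0],"hand":0,"rot":[0,0,2]},{"translation":[8.2,-1.8,0],"hand":0,"rot":[0,0,4]},{"translation":[12.3,-2.7,0],"hand":0,"rot":[0,0,7]},{"translation":[16.4,-3.6,0],"hand":0,"rot":[0,0,10]},{"translation":[20.5,-4.5,0],"hand":0,"rot":[0,0,12]},{"translation":[24.6,-5.5,0],"hand":0,"rot":[0,0,14.8]},{"translation":[28.7,-6.4,0],"hand":0,"rot":[0,0,14.8]},{"translation":[32,-7.1,0],"hand":0,"rot":[0,0,14.8]}]}}

```text
t: 7.93
eef_pos: [0.5684, 0.0155, 0.179]
ee_rot: [3.14, -0.001, -2.049]
force: [1.5, 0.6, 0.7]
width: 0.0876
gripper_force: 0.0
```

Emit:
{"fn": "move_arm", "kwargs": {"rows": [{"translation":[0,0,0],"hand":0,"rot":[0,0,0]},{"translation":[0,0,0],"hand":0,"rot":[0,0,0]},{"translation":[0,0,0],"hand":0,"rot":[0,0,0]}]}}

```text
t: 8.18
eef_pos: [0.5693, 0.0177, 0.1793]
ee_rot: [3.141, -0.001, -2.049]
force: [0.1, 0.8, 0.0]
width: 0.0875
gripper_force: 0.0
```

Run:
```python
from plan import *
p,s=now();print(p,s["t"],s["qd"].round(2))
seq(p,(570.5,5.5,180,-117.3),(570.5,5.5,85,-117.3))
from m import *
n="top";I,D=arm.grab_frame(n);P=cloud(n,D);Z=P[...,2]
m=(Z>.08)&(np.hypot(P[...,0]-.570,P[...,1]-.346)<.03)&(Z<.125); X=P[m];print(len(X),X.mean(0) if len(X) else 0)
from scipy.optimize import least_squares
print("finial",least_squares(lambda c:np.linalg.norm(X-c,axis=1)-.015,[.57,.346,.095],loss="soft_l1",f_scale=.002).x)
```

```text
(np.float64(569.3), np.float64(17.7), np.float64(179.3), np.float64(-117.41)) 8.1833 [ 0.03  0.    0.01  0.   -0.   -0.  ]
(570.5, 5.5, 180, -117.3) ([1.03, -0.67, -0.07], np.float64(-0.1), 'rows>=', 1)
(570.5, 5.5, 85, -117.3) ([-0.0, 0.0, 9.5], -0.0, 'rows>=', 3)
0 0
finial [0.57  0.346 0.095]
```

Run:
```python
from m import *
for n in("scene","top"):
    I,D=arm.grab_frame(n);P=cloud(n,D);Z=P[...,2];cv2.imwrite(f"pics/{n}2.png",I[:,:,::-1])
    m=(Z>.08)&(np.hypot(P[...,0]-.570,P[...,1]-.346)<.03)&(Z<.125); X=P[m];print(n,len(X),X.mean(0) if len(X) else 0)
```

```text
scene 146 [0.5741 0.352  0.1011]
top 0 0
```

View pics/scene2.png

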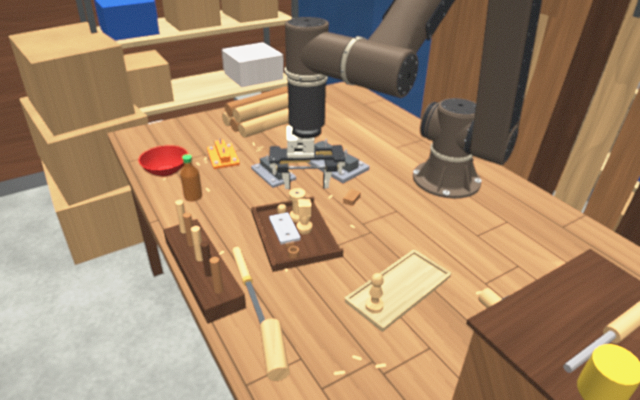

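The finial stands upright in the tray at (375,292). Next is the leg, at (304,215) on the stand.

Emit:
{"fn": "move_arm", "kwargs": {"rows": [{"translation":[1.03,-0.67,1],"hand":0,"rot":[0,0,0]},{"translation":[1.03,-0.67,4],"hand":0,"rot":[0,0,0]},{"translation":[1.03,-0.67,7],"hand":0,"rot":[0,0,0]},{"translation":[1.03,-0.67,9.4],"hand":0.2,"rot":[0,0,0]},{"translation":[1.03,-0.67,9.4],"hand":0.6,"rot":[0,0,0]},{"translation":[1.03,-0.67,9.4],"hand":0.9,"rot":[0,0,0]},{"translation":[1.03,-0.67,9.4],"hand":0.9,"rot":[0,0,0]},{"translation":[1.03,-0.67,9.4],"hand":0.9,"rot":[0,0,0]}], "squeeze": 12}}

```text
t: 9.0
eef_pos: [0.5721, 0.0063, 0.0879]
ee_rot: [-3.139, 0.002, -2.047]
force: [0.5, 0.3, 0.0]
width: 0.0599
gripper_force: 0.0
```

Emit:
{"fn": "move_arm", "kwargs": {"rows": [{"translation":[0,0,0],"hand":0.9,"rot":[0,0,0]},{"translation":[0,0,0],"hand":0.9,"rot":[0,0,0]},{"translation":[0,0,0],"hand":0.9,"rot":[0,0,0]},{"translation":[0,0,0],"hand":0.9,"rot":[0,0,0]},{"translation":[0,0,0],"hand":0.9,"rot":[0,0,0]},{"translation":[0,0,0],"hand":0.9,"rot":[0,0,0]}]}}

```text
t: 9.5
eef_pos: [0.5711, 0.0058, 0.0867]
ee_rot: [-3.141, 0.0, -2.048]
force: [-1.8, 0.5, 5.7]
width: 0.0338
gripper_force: 12.0
```

Run:
```python
from plan import *
p,s=now();print(p,s["t"],s["width"],s["gripper_force"])
z=p[2]
seq(p,(p[0],p[1],z+85,p[3]),(477,327,z+85,p[3]),(477,327,z-3.5,p[3]))
```

```text
(np.float64(571.1), np.float64(5.8), np.float64(86.7), np.float64(-117.33)) 9.5 0.03376830036469415 11.959104537963867
(np.float64(571.1), np.float64(5.8), np.float64(171.7), np.float64(-117.33)) ([-0.0, 0.0, -8.5], np.float64(-0.0), 'rows>=', 3)
(477, 327, np.float64(171.7), np.float64(-117.33)) ([-24.21, 23.11, -0.0], np.float64(-0.0), 'rows>=', 9)
(477, 327, np.float64(83.2), np.float64(-117.33)) ([-0.0, 0.0, 8.85], np.float64(-0.0), 'rows>=', 3)
```

Emit:
{"fn": "move_arm", "kwargs": {"rows": [{"translation":[0,0,-1],"hand":0.9,"rot":[0,0,0]},{"translation":[0,0,-4],"hand":0.9,"rot":[0,0,0]},{"translation":[0,0,-8],"hand":0.9,"rot":[0,0,0]},{"translation":[-3,2.9,-8.5],"hand":0.9,"rot":[0,0,0]},{"translation":[-6,5.8,-8.5],"hand":0.9,"rot":[0,0,0]},{"translation":[-9,8.6,-8.5],"hand":0.9,"rot":[0,0,0]},{"translation":[-12,11.5,-8.5],"hand":0.9,"rot":[0,0,0]},{"translation":[-14,13.3,-8.5],"hand":0.9,"rot":[0,0,0]}]}}

```text
t: 10.17
eef_pos: [0.5159, 0.1939, 0.172]
ee_rot: [-3.141, 0.001, -2.047]
force: [0.5, 0.1, -0.8]
width: 0.0342
gripper_force: 12.0
```

Emit:
{"fn": "move_arm", "kwargs": {"rows": [{"translation":[-3,2.9,0],"hand":0.9,"rot":[0,0,0]},{"translation":[-6,5.8,0],"hand":0.9,"rot":[0,0,0]},{"translation":[-8.5,8.2,0],"hand":0.9,"rot":[0,0,0]},{"translation":[-10.2,9.8,0],"hand":0.9,"rot":[0,0,0]},{"translation":[-10.2,9.8,0],"hand":0.9,"rot":[0,0,0]},{"translation":[-10.2,9.8,0],"hand":0.9,"rot":[0,0,0]},{"translation":[-10.2,9.8,0],"hand":0.9,"rot":[0,0,0]},{"translation":[-10.2,9.8,0],"hand":0.9,"rot":[0,0,0]}]}}

```text
t: 10.83
eef_pos: [0.4769, 0.326, 0.1712]
ee_rot: [3.142, -0.0, -2.049]
force: [-0.6, -0.3, -0.5]
width: 0.0341
gripper_force: 12.0
```

Run:
```python
from plan import *
p,s=now();print(p,s["t"],s["width"],s["gripper_force"],s["force"])
seq(p,(477,327,85,p[3]))
```

```text
(np.float64(476.9), np.float64(326.0), np.float64(171.2), np.float64(-117.39)) 10.8333 0.03407566682812075 11.979950666427612 [-0.62414968 -0.31716596 -0.51030196]
(477, 327, 85, np.float64(-117.39)) ([-0.09, 0.04, 8.62], np.float64(-0.0), 'rows>=', 3)
```

Emit:
{"fn": "move_arm", "kwargs": {"rows": [{"translation":[0,0,2],"hand":0.9,"rot":[0,0,0]},{"translation":[0,0,5],"hand":0.9,"rot":[0,0,0]},{"translation":[0,0,7.5],"hand":0.9,"rot":[0,0,0]},{"translation":[0,0,8.4],"hand":0.9,"rot":[0,0,0]},{"translation":[0,0,8.8],"hand":0.9,"rot":[0,0,0]},{"translation":[0,0,8.8],"hand":0.9,"rot":[0,0,0]},{"translation":[0,0,8.8],"hand":0.9,"rot":[0,0,0]},{"translation":[0,0,8.8],"hand":0.9,"rot":[0,0,0]}]}}

```text
t: 11.5
eef_pos: [0.4775, 0.327, 0.0842]
ee_rot: [-3.141, 0.001, -2.048]
force: [0.9, 0.5, -0.6]
width: 0.034
gripper_force: 12.0
```

Emit:
{"fn": "move_arm", "kwargs": {"rows": [{"translation":[0,0,0],"hand":0.58,"rot":[0,0,0]},{"translation":[0,0,0],"hand":0.5,"rot":[0,0,0]},{"translation":[0,0,0],"hand":0.3,"rot":[0,0,0]},{"translation":[0,0,0],"hand":0.1,"rot":[0,0,0]},{"translation":[0,0,0],"hand":0,"rot":[0,0,0]},{"translation":[0,0,-3],"hand":0,"rot":[0,0,0]},{"translation":[0,0,-6],"hand":0,"rot":[0,0,0]},{"translation":[0,0,-9],"hand":0,"rot":[0,0,0]}]}}

```text
t: 12.17
eef_pos: [0.4765, 0.3265, 0.1739]
ee_rot: [3.141, -0.002, -2.048]
force: [0.8, 0.9, -0.0]
width: 0.0779
gripper_force: 0.0
```

Emit:
{"fn": "move_arm", "kwargs": {"rows": [{"translation":[0,0,-0.5],"hand":0,"rot":[0,0,0]},{"translation":[0,0,-0.5],"hand":0,"rot":[0,0,0]}]}}

```text
t: 12.33
eef_pos: [0.4778, 0.328, 0.1809]
ee_rot: [-3.14, 0.005, -2.048]
force: [-0.0, 1.1, 0.2]
width: 0.0867
gripper_force: 0.0
```

Run:
```python
from plan import *
p,s=now();print(p,s["t"],s["width"],s["gripper_force"],s["force"])
seq(p,(558.5,-56.8,180,-102.5),(558.5,-56.8,86.5,-102.5))
```

```text
(np.float64(477.8), np.float64(328.0), np.float64(180.9), np.float64(-117.33)) 12.3333 0.08674182435897418 0.0 [-0.01951806  1.09747457  0.21547584]
(558.5, -56.8, 180, -102.5) ([30.48, -24.84, 0.09], np.float64(-14.8), 'rows>=', 10)
(558.5, -56.8, 86.5, -102.5) ([-0.0, 0.0, 9.35], -0.0, 'rows>=', 3)
```

Emit:
{"fn": "move_arm", "kwargs": {"rows": [{"translation":[3,-2.4,0],"hand":0,"rot":[0,0,-2]},{"translation":[6,-4.9,0],"hand":0,"rot":[0,0,-4]},{"translation":[9,-7.3,0],"hand":0,"rot":[0,0,-7]},{"translation":[12,-9.8,0],"hand":0,"rot":[0,0,-10]},{"translation":[15,-12.2,0],"hand":0,"rot":[0,0,-12]},{"translation":[18,-14.7,0],"hand":0,"rot":[0,0,-14.8]},{"translation":[21,-17.1,0],"hand":0,"rot":[0,0,-14.8]},{"translation":[23,-18.8,0],"hand":0,"rot":[0,0,-14.8]}]}}

```text
t: 13.0
eef_pos: [0.5373, 0.0333, 0.1768]
ee_rot: [3.14, -0.001, -1.79]
force: [1.2, 0.0, 1.0]
width: 0.088
gripper_force: 0.0
```

Run:
```python
from plan import *
p,s=now();print(p,s["t"],s["qd"].round(2))
seq(p,(558.5,-56.8,180,-102.5))
```

```text
(np.float64(537.3), np.float64(33.3), np.float64(176.8), np.float64(-102.58)) 13.0 [-0.59  0.08  0.1  -0.   -0.02  0.56]
(558.5, -56.8, 180, -102.5) ([8.33, -4.03, -0.32], np.float64(-0.1), 'rows>=', 3)
```

Emit:
{"fn": "move_arm", "kwargs": {"rows": [{"translation":[3,-1.5,0],"hand":0,"rot":[0,0,0]},{"translation":[6,-3,0],"hand":0,"rot":[0,0,0]},{"translation":[8,-4,0],"hand":0,"rot":[0,0,0]},{"translation":[8,-4,0],"hand":0,"rot":[0,0,0]},{"translation":[8,-4,0],"hand":0,"rot":[0,0,0]},{"translation":[8,-4,0],"hand":0,"rot":[0,0,0]}]}}

```text
t: 13.5
eef_pos: [0.5592, -0.0506, 0.177]
ee_rot: [3.14, -0.001, -1.791]
force: [-0.7, 0.7, 0.6]
width: 0.088
gripper_force: 0.0
```

Run:
```python
from plan import *
p,s=now();print(p,s["t"],s["qd"].round(2))
seq(p,(558.5,-56.8,87,-102.5))
```

```text
(np.float64(559.2), np.float64(-50.6), np.float64(177.0), np.float64(-102.59)) 13.5 [ 0.02 -0.01  0.   -0.   -0.    0.  ]
(558.5, -56.8, 87, -102.5) ([0.62, -0.07, 9.0], np.float64(-0.1), 'rows>=', 3)
```

Emit:
{"fn": "move_arm", "kwargs": {"rows": [{"translation":[0.62,-0.07,1],"hand":0,"rot":[0,0,0]},{"translation":[0.62,-0.07,4],"hand":0,"rot":[0,0,0]},{"translation":[0.62,-0.07,7],"hand":0,"rot":[0,0,0]},{"translation":[0.62,-0.07,9.0],"hand":0,"rot":[0,0,0]},{"translation":[0.62,-0.07,9.0],"hand":0.2,"rot":[0,0,0]},{"translation":[0.62,-0.07,9.0],"hand":0.4,"rot":[0,0,0]},{"translation":[0.62,-0.07,9.0],"hand":0.8,"rot":[0,0,0]},{"translation":[0.62,-0.07,9.0],"hand":0.8,"rot":[0,0,0]}]}}

```text
t: 14.17
eef_pos: [0.5603, -0.0563, 0.0897]
ee_rot: [-3.139, 0.001, -1.789]
force: [-0.4, -0.1, 0.5]
width: 0.0664
gripper_force: 0.0
```

Emit:
{"fn": "move_arm", "kwargs": {"rows": [{"translation":[0,0,0],"hand":0.8,"rot":[0,0,0]},{"translation":[0,0,0],"hand":0.8,"rot":[0,0,0]},{"translation":[0,0,0],"hand":0.8,"rot":[0,0,0]},{"translation":[0,0,0],"hand":0.8,"rot":[0,0,0]},{"translation":[0,0,0],"hand":0.8,"rot":[0,0,0]},{"translation":[0,0,0],"hand":0.8,"rot":[0,0,0]}]}}

```text
t: 14.67
eef_pos: [0.5595, -0.0568, 0.0889]
ee_rot: [-3.141, 0.0, -1.79]
force: [-1.7, 0.8, 6.5]
width: 0.0454
gripper_force: 12.0
```

Run:
```python
from plan import *
p,s=now();print(p,s["t"],s["width"],s["gripper_force"],s["force"])
z=p[2]
seq(p,(p[0],p[1],z+85,p[3]),(386,308.5,z+85,p[3]))
```

```text
(np.float64(559.5), np.float64(-56.8), np.float64(88.9), np.float64(-102.53)) 14.6667 0.0453698551826099 12.000307174025693 [-1.71574855  0.80958556  6.51831892]
(np.float64(559.5), np.float64(-56.8), np.float64(173.9), np.float64(-102.53)) ([-0.0, 0.0, -8.5], np.float64(-0.0), 'rows>=', 3)
(386, 308.5, np.float64(173.9), np.float64(-102.53)) ([-31.9, 24.86, -0.0], np.float64(-0.0), 'rows>=', 10)
```

Emit:
{"fn": "move_arm", "kwargs": {"rows": [{"translation":[0,0,-1],"hand":0.8,"rot":[0,0,0]},{"translation":[0,0,-4],"hand":0.8,"rot":[0,0,0]},{"translation":[0,0,-8],"hand":0.8,"rot":[0,0,0]},{"translation":[-3,2.3,-8.5],"hand":0.8,"rot":[0,0,0]},{"translation":[-6,4.7,-8.5],"hand":0.8,"rot":[0,0,0]},{"translation":[-9,7,-8.5],"hand":0.8,"rot":[0,0,0]},{"translation":[-12,9.3,-8.5],"hand":0.8,"rot":[0,0,0]},{"translation":[-15,11.7,-8.5],"hand":0.8,"rot":[0,0,0]}]}}

```text
t: 15.33
eef_pos: [0.4767, 0.1162, 0.1739]
ee_rot: [-3.141, 0.001, -1.79]
force: [1.4, 1.2, -0.7]
width: 0.0456
gripper_force: 12.0
```

Emit:
{"fn": "move_arm", "kwargs": {"rows": [{"translation":[-3,2.3,0],"hand":0.8,"rot":[0,0,0]},{"translation":[-6,4.7,0],"hand":0.8,"rot":[0,0,0]},{"translation":[-9,7,0],"hand":0.8,"rot":[0,0,0]},{"translation":[-12,9.3,0],"hand":0.8,"rot":[0,0,0]},{"translation":[-14,10.9,0],"hand":0.8,"rot":[0,0,0]},{"translation":[-15,11.7,0],"hand":0.8,"rot":[0,0,0]},{"translation":[-15,11.7,0],"hand":0.8,"rot":[0,0,0]},{"translation":[-15,11.7,0],"hand":0.8,"rot":[0,0,0]}]}}

```text
t: 16.0
eef_pos: [0.3957, 0.2869, 0.1733]
ee_rot: [3.141, -0.0, -1.788]
force: [1.0, -0.2, -1.4]
width: 0.0456
gripper_force: 12.0
```

Run:
```python
from plan import *
p,s=now();print(p,s["t"],s["width"],s["gripper_force"],s["force"],s["qd"].round(2))
seq(p,(386,308.5,p[2],p[3]),(386,308.5,85,p[3]))
```

```text
(np.float64(395.7), np.float64(286.9), np.float64(173.3), np.float64(-102.46)) 16.0 0.0456470550045569 11.999957896478008 [ 1.01737049 -0.15250906 -1.39644203] [-0.03 -0.   -0.01 -0.    0.    0.  ]
(386, 308.5, np.float64(173.3), np.float64(-102.46)) ([-1.9, 1.41, -0.0], np.float64(-0.0), 'rows>=', 1)
(386, 308.5, 85, np.float64(-102.46)) ([-0.0, 0.0, 8.83], np.float64(-0.0), 'rows>=', 3)
```

Emit:
{"fn": "move_arm", "kwargs": {"rows": [{"translation":[-1.9,1.4,0],"hand":0.8,"rot":[0,0,0]},{"translation":[-1.9,1.4,2],"hand":0.8,"rot":[0,0,0]},{"translation":[-1.9,1.4,5],"hand":0.8,"rot":[0,0,0]},{"translation":[-1.9,1.4,7.5],"hand":0.8,"rot":[0,0,0]},{"translation":[-1.9,1.4,8.4],"hand":0.8,"rot":[0,0,0]},{"translation":[-1.9,1.4,8.8],"hand":0.8,"rot":[0,0,0]},{"translation":[-1.9,1.4,8.8],"hand":0.8,"rot":[0,0,0]},{"translation":[-1.9,1.4,8.8],"hand":0.8,"rot":[0,0,0]}]}}

```text
t: 16.67
eef_pos: [0.3872, 0.3082, 0.086]
ee_rot: [-3.141, 0.001, -1.791]
force: [-0.6, -0.1, -1.3]
width: 0.0454
gripper_force: 12.0
```

Emit:
{"fn": "move_arm", "kwargs": {"rows": [{"translation":[0,0,0],"hand":0.8,"rot":[0,0,0]},{"translation":[0,0,0],"hand":0.4,"rot":[0,0,0]},{"translation":[0,0,0],"hand":0.3,"rot":[0,0,0]},{"translation":[0,0,0],"hand":0.1,"rot":[0,0,0]},{"translation":[0,0,0],"hand":0.1,"rot":[0,0,0]},{"translation":[0,0,-3],"hand":0.1,"rot":[0,0,0]},{"translation":[0,0,-6],"hand":0.1,"rot":[0,0,0]},{"translation":[0,0,-9],"hand":0.1,"rot":[0,0,0]}]}}

```text
t: 17.33
eef_pos: [0.3861, 0.3081, 0.1761]
ee_rot: [3.141, -0.001, -1.79]
force: [-0.0, 0.9, -0.2]
width: 0.0783
gripper_force: 0.0
```

Emit:
{"fn": "move_arm", "kwargs": {"rows": [{"translation":[0,0,-0.5],"hand":0.27,"rot":[0,0,0]},{"translation":[0,0,-0.5],"hand":0.27,"rot":[0,0,0]}]}}

```text
t: 17.5
eef_pos: [0.3872, 0.3097, 0.1826]
ee_rot: [-3.14, 0.005, -1.789]
force: [-0.1, 0.3, -0.1]
width: 0.0704
gripper_force: 0.0
```

Run:
```python
from plan import *
p,s=now();print(p,s["t"],s["width"],s["gripper_force"],s["force"])
seq(p,(500,120,185,-101.2))
```

```text
(np.float64(387.2), np.float64(309.7), np.float64(182.6), np.float64(-102.52)) 17.5 0.07042974811812881 0.0 [-0.11214899  0.26386641 -0.08739905]
(500, 120, 185, -101.2) ([16.07, -15.12, -0.24], np.float64(-1.3), 'rows>=', 6)
```

Run:
```python
from m import *
ims=[]
for n in("scene","top"):
    I,D=arm.grab_frame(n);ims.append(I);np.savez(n+"3.npz",p=I,d=D)
cv2.imwrite("pics/both3.png",cv2.resize(np.vstack(ims),None,fx=.75,fy=.75)[:,:,::-1])
```

```text
(no output)
```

View pics/both3.png

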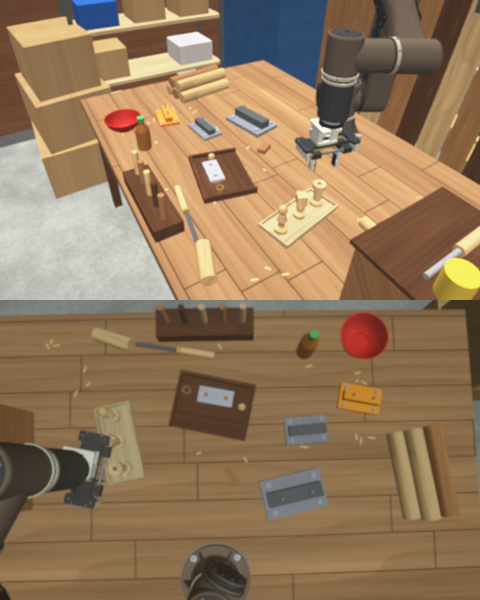

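All three pieces stand upright in the tray (scene half about (282,215), (300,205), (318,190)). Next I'll calibrate the camera against the arm with the leg and finial, and remeasure the plate, holes and foot.

Run:
```python
from m import *
from scipy.optimize import least_squares
z=np.load("top3.npz");p=z["p"];P=cloud("top",z["d"]);Z=P[...,2]
near=lambda c,r:np.hypot(P[...,0]-c[0],P[...,1]-c[1])<r
m=(abs(Z-.104)<.008)&near((.477,.327),.03);print("leg",m.sum(),rect("top",m,.104))
m=(abs(Z-.096)<.008)&near((.386,.308),.04);print("spool",m.sum(),rect("top",m,.096))
X=P[(Z>.08)&near((.570,.346),.025)&(Z<.125)];print("fin",least_squares(lambda c:np.linalg.norm(X-c,axis=1)-.015,[.57,.346,.095],loss="soft_l1",f_scale=.002).x,len(X))
h=cv2.cvtColor(p,cv2.COLOR_RGB2HSV).astype(int)
m=(p.min(2)>112)&(h[...,0]>85)&(h[...,0]<140)&roi((288,127),35,25);pl=cv2.morphologyEx(comp(m).astype(np.uint8),cv2.MORPH_CLOSE,np.ones((7,7)))>0
print("plate",rect("top",pl,.032))
# holes: weighted centroid of darkness inside plate
g=p.astype(float).sum(2);w=np.where(cv2.erode(pl.astype(np.uint8),np.ones((5,5)))>0,np.clip(np.median(g[pl])-25-g,0,None),0)
v,u=np.mgrid[:400,:640];H=[]
for c in ((274,126),(300.7,130.5)):
    k=w*(np.hypot(u-c[0],v-c[1])<4.5);H.append(((k*u).sum()/k.sum(),(k*v).sum()/k.sum()))
Q=onplane("top",H,.030);print(H,Q*1000,Q.mean(0)*1000,np.degrees(np.arctan2(*(Q[0]-Q[1])[:2])))
m=((p[...,2].astype(int)-p[...,0]>-4))&roi((408,173),36,26);print("base",rect("top",m,.014))
m=(p.max(2)<97)&roi((408,173),30,18);print("bar",rect("top",m,.04))
m=(abs(Z-.04)<.006)&roi((408,173),40,30);print("bar depth",rect("top",m,.04))
im=np.hstack([cv2.resize(p[150:196,372:444],None,fx=9,fy=9,interpolation=cv2.INTER_CUBIC)])
cv2.imwrite("pics/foot3.png",im[:,:,::-1])
```

```text
leg 66 (array([489.4532, 316.809 ]), array([34.719 , 10.4279]), 55.37744903564453, array([488.6986, 314.8036]))
spool 293 (array([385.4775, 304.8584]), array([44.2043, 44.7478]), 44.387943267822266, array([385.5642, 304.7061]))
fin [0.5703 0.3441 0.0957] 137
plate (array([625.9926, -13.1632]), array([119.6157,  56.7942]), 78.83911895751953, array([625.7701, -13.3544]))
[(np.float64(274.0520991401113), np.float64(125.64542235710672)), (np.float64(300.5779220779221), np.float64(130.36525974025975))] [[634.0509  20.9477  30.    ]
 [620.2816 -47.4636  30.    ]] [627.1663 -13.2579  30.    ] 11.380016929254575
base (array([ 505.5099, -325.9772]), array([ 92.0762, 146.2841]), 4.53388786315918, array([ 505.2976, -325.4936]))
bar (array([ 504.6239, -323.9722]), array([ 33.506 , 131.7165]), 4.2677388191223145, array([ 504.4445, -323.6168]))
bar depth (array([ 505.8534, -327.3295]), array([ 34.1509, 130.6988]), 4.452437400817871, array([ 505.7752, -326.9879]))
```

View pics/foot3.png

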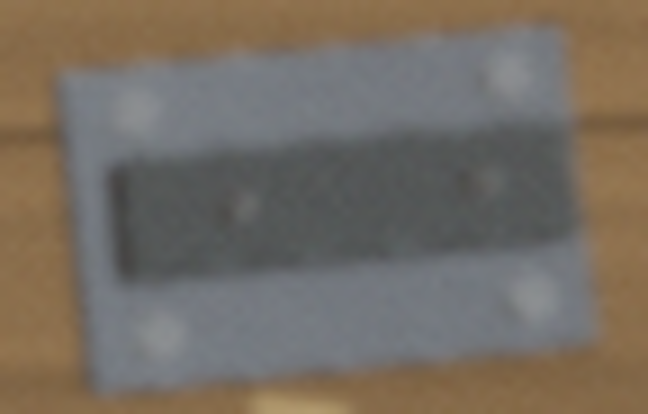

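Run:
```python
from m import *
from plan import *
from scipy.optimize import least_squares
z=np.load("scene3.npz");P=cloud("scene",z["d"]);Z=P[...,2]
near=lambda c,r:np.hypot(P[...,0]-c[0],P[...,1]-c[1])<r
X=P[(Z>.085)&near((.570,.346),.022)&(Z<.125)];print("fin scene",least_squares(lambda c:np.linalg.norm(X-c,axis=1)-.015,[.57,.346,.095],loss="soft_l1",f_scale=.002).x,len(X))
k=lambda c,r:(372+(c+.5)/9-.5,150+(r+.5)/9-.5)
H=onplane("top",[k(243,207),k(487,180)],.061);print("pins",H*1000,H.mean(0)*1000)
p,s=now();print(p,s["t"]);seq(p,(627,-11.5,180,-101.3))
```

```text
fin scene [0.5695 0.3467 0.0953] 142
pins [[ 501.3419 -291.9864   61.    ]
 [ 507.4747 -360.8558   61.    ]] [ 504.4083 -326.4211   61.    ]
(np.float64(386.0), np.float64(308.2), np.float64(179.7), np.float64(-102.56)) 17.6
(627, -11.5, 180, -101.3) ([25.96, -30.48, -0.03], np.float64(-1.3), 'rows>=', 10)
```

Emit:
{"fn": "move_arm", "kwargs": {"rows": [{"translation":[2.6,-3,0],"hand":0.27,"rot":[0,0,-1.3]},{"translation":[5.2,-6.1,0],"hand":0.27,"rot":[0,0,-1.3]},{"translation":[7.8,-9.1,0],"hand":0.27,"rot":[0,0,-1.3]},{"translation":[10.4,-12.2,0],"hand":0.27,"rot":[0,0,-1.3]},{"translation":[13,-15.2,0],"hand":0.27,"rot":[0,0,-1.3]},{"translation":[15.6,-18.3,0],"hand":0.27,"rot":[0,0,-1.3]},{"translation":[18.2,-21.3,0],"hand":0.27,"rot":[0,0,-1.3]},{"translation":[20,-23.5,0],"hand":0.27,"rot":[0,0,-1.3]}]}}

```text
t: 18.27
eef_pos: [0.5728, 0.0593, 0.178]
ee_rot: [3.139, -0.002, -1.768]
force: [0.1, 0.1, 0.9]
width: 0.0643
gripper_force: 0.0
```

Emit:
{"fn": "move_arm", "kwargs": {"rows": [{"translation":[2.4,-2.8,0],"hand":0.27,"rot":[0,0,0]},{"translation":[4.8,-5.6,0],"hand":0.27,"rot":[0,0,0]},{"translation":[5.5,-6.5,0],"hand":0.27,"rot":[0,0,0]},{"translation":[5.5,-6.5,0],"hand":0.27,"rot":[0,0,0]},{"translation":[5.5,-6.5,0],"hand":0.27,"rot":[0,0,0]},{"translation":[5.5,-6.5,0],"hand":0.27,"rot":[0,0,0]}]}}

```text
t: 18.77
eef_pos: [0.6243, -0.004, 0.1789]
ee_rot: [3.139, -0.001, -1.767]
force: [0.1, 1.0, -0.6]
width: 0.0638
gripper_force: 0.0
```

Run:
```python
from plan import *
p,s=now();print(p,s["t"],s["width"],s["qd"].round(2));seq(p,(627,-11.5,60,-101.3))
```

```text
(np.float64(624.3), np.float64(-4.0), np.float64(178.9), np.float64(-101.24)) 18.7667 0.0637732959374318 [ 0.01 -0.02  0.    0.   -0.    0.  ]
(627, -11.5, 60, -101.3) ([0.68, -0.41, 11.89], np.float64(0.1), 'rows>=', 3)
```

Emit:
{"fn": "move_arm", "kwargs": {"rows": [{"translation":[0.68,-0.41,2],"hand":0.27,"rot":[0,0,0]},{"translation":[0.68,-0.41,5.5],"hand":0.27,"rot":[0,0,0]},{"translation":[0.68,-0.41,9],"hand":0.27,"rot":[0,0,0]},{"translation":[0.68,-0.41,11.5],"hand":0.27,"rot":[0,0,0]},{"translation":[0.68,-0.41,11.9],"hand":0.27,"rot":[0,0,0]},{"translation":[0.68,-0.41,11.9],"hand":0.27,"rot":[0,0,0]},{"translation":[0.68,-0.41,11.9],"hand":0.27,"rot":[0,0,0]}]}}

```text
t: 19.35
eef_pos: [0.6287, -0.011, 0.0625]
ee_rot: [-3.14, 0.0, -1.765]
force: [0.4, 0.3, 1.0]
width: 0.0641
gripper_force: 0.0
```

Run:
```python
from plan import *
p,s=now();print(p,s["t"],s["width"],s["qd"].round(2));seq(p,(627,-11.5,28.5,-101.3))
from m import *
I,D=arm.grab_frame("scene");cv2.imwrite("pics/s4.png",cv2.resize(I[140:275,230:365,::-1],None,fx=4.4,fy=4.4,interpolation=cv2.INTER_CUBIC))
```

```text
(np.float64(628.7), np.float64(-11.0), np.float64(62.5), np.float64(-101.15)) 19.35 0.06414751368009358 [-0.01 -0.02  0.02  0.    0.    0.  ]
(627, -11.5, 28.5, -101.3) ([0.08, 0.16, 3.4], np.float64(0.1), 'rows>=', 1)
```

View pics/s4.png

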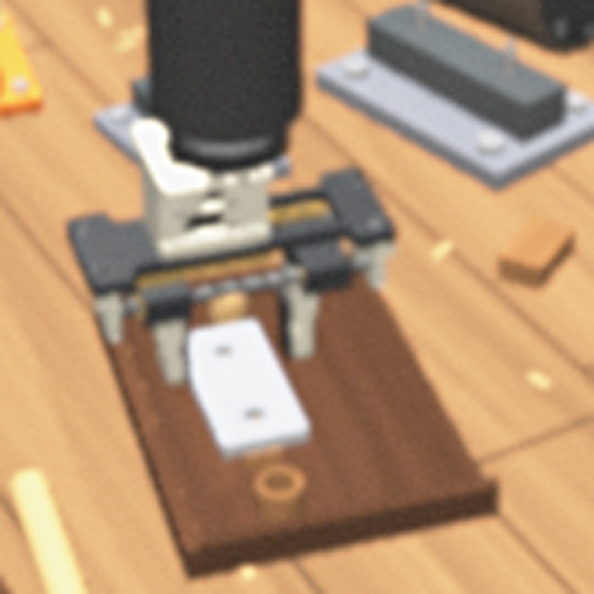

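The fingers straddle the plate at about (175,370) and (300,340) in the crop, so I'll go down and grip.

Emit:
{"fn": "move_arm", "kwargs": {"rows": [{"translation":[0.05,0.1,0.5],"hand":0.27,"rot":[0,0,0]},{"translation":[0.05,0.1,1],"hand":0.27,"rot":[0,0,0]},{"translation":[0.05,0.1,1.7],"hand":0.27,"rot":[0,0,0]},{"translation":[0.05,0.1,2.4],"hand":0.27,"rot":[0,0,0]},{"translation":[0.05,0.1,3.1],"hand":0.27,"rot":[0,0,0]},{"translation":[0.05,0.1,3.3],"hand":0.27,"rot":[0,0,0]},{"translation":[0.05,0.1,3.3],"hand":0.27,"rot":[0,0,0]},{"translation":[0.05,0.1,3.3],"hand":0.27,"rot":[0,0,0]}], "squeeze": 25}}

```text
t: 20.07
eef_pos: [0.6269, -0.0123, 0.0278]
ee_rot: [3.141, -0.0, -1.767]
force: [1.2, 0.4, 0.0]
width: 0.0641
gripper_force: 0.0
```

Run:
```python
from plan import *
p,s=now();print(p,s["t"],s["width"],s["force"],s["moment"])
```

```text
(np.float64(626.9), np.float64(-12.3), np.float64(27.8), np.float64(-101.24)) 20.0667 0.06405444111713482 [1.23832319 0.37504236 0.00301075] [ 0.01695673  0.03853387 -0.04621685]
```

Emit:
{"fn": "move_arm", "kwargs": {"rows": [{"translation":[0,0,0],"hand":0.5,"rot":[0,0,0]},{"translation":[0,0,0],"hand":0.5,"rot":[0,0,0]},{"translation":[0,0,0],"hand":0.5,"rot":[0,0,0]},{"translation":[0,0,0],"hand":0.5,"rot":[0,0,0]},{"translation":[0,0,0],"hand":0.5,"rot":[0,0,0]}], "squeeze": 25}}

```text
t: 20.48
eef_pos: [0.6271, -0.0122, 0.0284]
ee_rot: [-3.141, 0.0, -1.767]
force: [-0.3, 0.1, 0.4]
width: 0.0555
gripper_force: 25.0
```

Run:
```python
from plan import *
p,s=now();print(p,s["t"],s["width"],s["gripper_force"],s["force"],s["moment"])
z=p[2];seq(p,(627,-12.3,z+90,p[3]),(505.3,-325.6,z+90,-85.55))
```

```text
(np.float64(627.1), np.float64(-12.2), np.float64(28.4), np.float64(-101.25)) 20.4833 0.05551473097055027 25.000072717666626 [-0.27680636  0.05753183  0.43576531] [ 0.01551654  0.17242594 -0.04607018]
(627, -12.3, np.float64(118.4), np.float64(-101.25)) ([0.01, 0.01, -9.0], np.float64(-0.0), 'rows>=', 3)
(505.3, -325.6, np.float64(118.4), -85.55) ([33.1, 5.82, -0.0], np.float64(-15.7), 'rows>=', 9)
```

Emit:
{"fn": "move_arm", "kwargs": {"rows": [{"translation":[0,0,-1.5],"hand":0.5,"rot":[0,0,0]},{"translation":[0,0,-5],"hand":0.5,"rot":[0,0,0]},{"translation":[0,0,-9],"hand":0.5,"rot":[0,0,0]},{"translation":[3.5,0.6,-9],"hand":0.5,"rot":[0,0,-3]},{"translation":[7,1.2,-9],"hand":0.5,"rot":[0,0,-6]},{"translation":[10.5,1.9,-9],"hand":0.5,"rot":[0,0,-9]},{"translation":[14,2.5,-9],"hand":0.5,"rot":[0,0,-12]},{"translation":[17,3,-9],"hand":0.5,"rot":[0,0,-15.7]}]}}

```text
t: 21.15
eef_pos: [0.5631, -0.1746, 0.1183]
ee_rot: [3.141, 0.0, -1.491]
force: [0.6, -0.8, -2.3]
width: 0.0558
gripper_force: 25.0
```

Run:
```python
from plan import *
p,s=now();print(p,s["t"],s["width"],s["gripper_force"],s["force"],s["moment"])
seq(p,(505.3,-325.6,118,-85.55))
```

```text
(np.float64(563.1), np.float64(-174.6), np.float64(118.3), np.float64(-85.41)) 21.15 0.055834627180152537 24.999656975269318 [ 0.58384399 -0.80736603 -2.29266944] [3.66402505e-02 1.07754088e-01 4.30658428e-06]
(505.3, -325.6, 118, -85.55) ([14.59, 6.97, 0.03], np.float64(0.1), 'rows>=', 4)
```

Emit:
{"fn": "move_arm", "kwargs": {"rows": [{"translation":[3,1.4,0],"hand":0.5,"rot":[0,0,0.1]},{"translation":[6,2.9,0],"hand":0.5,"rot":[0,0,0.1]},{"translation":[9,4.3,0],"hand":0.5,"rot":[0,0,0.1]},{"translation":[11.5,5.5,0],"hand":0.5,"rot":[0,0,0.1]},{"translation":[13.5,6.5,0],"hand":0.5,"rot":[0,0,0.1]},{"translation":[13.5,6.5,0],"hand":0.5,"rot":[0,0,0.1]},{"translation":[13.5,6.5,0],"hand":0.5,"rot":[0,0,0.1]},{"translation":[13.5,6.5,0],"hand":0.5,"rot":[0,0,0.1]}]}}

```text
t: 21.82
eef_pos: [0.51, -0.3126, 0.118]
ee_rot: [3.142, 0.0, -1.495]
force: [0.1, -0.5, -2.1]
width: 0.0556
gripper_force: 25.0
```

Run:
```python
from plan import *
p,s=now();print(p,s["t"],s["width"],s["gripper_force"],s["force"],s["qd"].round(3))
seq(p,(505.3,-325.6,72,-85.55))
```

```text
(np.float64(510.0), np.float64(-312.6), np.float64(118.0), np.float64(-85.68)) 21.8167 0.05560948000693754 24.99985098838806 [ 0.09346335 -0.45335268 -2.13615655] [ 0.02  -0.001 -0.001  0.001 -0.002 -0.001]
(505.3, -325.6, 72, -85.55) ([1.26, 0.57, 4.6], np.float64(-0.1), 'rows>=', 2)
```

Emit:
{"fn": "move_arm", "kwargs": {"rows": [{"translation":[0.6,0.3,1],"hand":0.5,"rot":[0,0,-0.1]},{"translation":[1.26,0.57,2],"hand":0.5,"rot":[0,0,-0.1]},{"translation":[1.26,0.57,3],"hand":0.5,"rot":[0,0,-0.1]},{"translation":[1.26,0.57,4],"hand":0.5,"rot":[0,0,-0.1]},{"translation":[1.26,0.57,4.4],"hand":0.5,"rot":[0,0,-0.1]},{"translation":[1.26,0.57,4.4],"hand":0.5,"rot":[0,0,-0.1]},{"translation":[1.26,0.57,4.4],"hand":0.5,"rot":[0,0,-0.1]},{"translation":[1.26,0.57,4.4],"hand":0.5,"rot":[0,0,-0.1]}]}}

```text
t: 22.48
eef_pos: [0.5058, -0.3257, 0.0744]
ee_rot: [-3.141, -0.0, -1.493]
force: [-0.2, -0.7, -1.8]
width: 0.0554
gripper_force: 25.0
```

Run:
```python
from plan import *
p,s=now();print(p,s["t"],s["width"],s["gripper_force"],s["force"],s["qd"].round(3))
seq(p,(505.3,-325.6,47,-85.55))
from m import *
ims=[]
for n,a in(("scene",(145,195,240,310)),("top",(140,205,370,450))):
    I,D=arm.grab_frame(n);np.savez(n+"5.npz",p=I,d=D); ims.append(cv2.resize(I[a[0]:a[1],a[2]:a[3]],(560,290),interpolation=cv2.INTER_CUBIC))
cv2.imwrite("pics/f5.png",np.vstack(ims)[:,:,::-1])
```

```text
(np.float64(505.8), np.float64(-325.7), np.float64(74.4), np.float64(-85.52)) 22.4833 0.05540122349459238 24.999741911888123 [-0.21911421 -0.74587875 -1.82143756] [-0.001 -0.008  0.003  0.001 -0.     0.   ]
(505.3, -325.6, 47, -85.55) ([-0.01, 0.05, 2.74], np.float64(0.0), 'rows>=', 1)
```

View pics/f5.png

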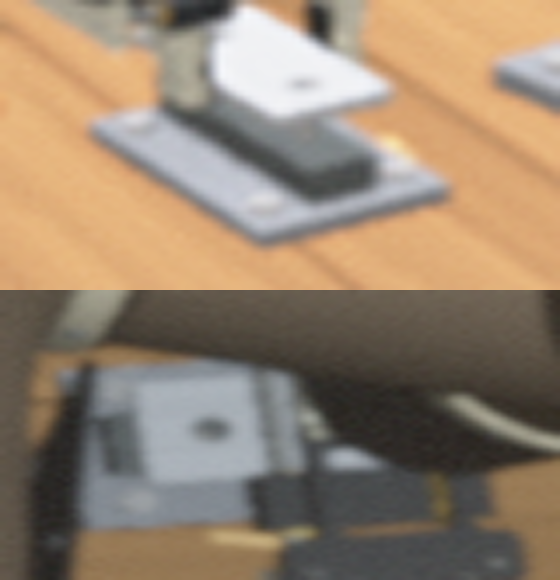

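Run:
```python
from m import *
z=np.load("top5.npz");p=z["p"].astype(float).sum(2)
print(p[164:178,391:410].astype(int))
v,u=np.mgrid[:400,:640]
k=np.clip(400-p,0,None)*(np.hypot(u-400,v-171)<4.5);c=((k*u).sum()/k.sum(),(k*v).sum()/k.sum());print(c)
for h in(.078,.073):print(onplane("top",c,h)*1000)
# expected from TCP
y=np.radians(4.45);print("hole exp",505.8-35.8*np.sin(y),-325.7+35.8*np.cos(y))
P=cloud("top",z["d"]);m=roi((399,171),12,12)&(abs(P[...,2]-.078)<.006);print(np.nanmedian(P[...,2][m]),m.sum())
```

```text
[[527 534 530 530 528 524 526 529 531 529 526 527 527 517 481 409 349 374
  429]
 [527 528 524 525 526 527 527 523 523 525 524 521 524 519 491 424 360 374
  418]
 [522 527 521 523 524 521 522 522 518 520 519 523 523 523 505 449 375 371
  404]
 [518 526 522 523 524 525 521 513 506 496 509 523 519 521 515 468 379 367
  406]
 [517 523 527 525 526 526 510 480 448 446 467 500 525 529 518 471 382 358
  402]
 [523 529 532 533 532 524 485 424 371 360 395 453 508 529 517 477 393 362
  394]
 [522 531 536 536 527 508 451 378 323 309 325 404 487 521 521 473 403 356
  390]
 [510 536 531 535 533 505 449 377 337 316 327 392 479 518 519 476 394 353
  380]
 [509 529 529 533 528 513 472 415 379 352 356 420 489 521 524 482 396 340
  372]
 [509 530 532 532 531 523 500 460 431 409 424 468 511 527 520 497 432 367
  380]
 [510 529 532 531 529 529 520 507 492 482 489 509 521 527 524 507 456 381
  390]
 [499 525 523 526 523 526 525 523 520 518 523 527 528 528 528 516 467 384
  377]
 [491 524 525 530 533 528 530 529 531 531 534 532 535 533 529 520 468 377
  364]
 [498 529 538 536 537 539 533 536 536 536 537 538 534 533 537 520 477 387
  369]]
(np.float64(399.9046941678521), np.float64(170.57325746799432))
[[ 504.2544 -291.9802   78.    ]]
[[ 504.8479 -293.0374   73.    ]]
hole exp 503.02231052533585 -290.0079218707801
0.07736516013434147 393
```

Emit:
{"fn": "move_arm", "kwargs": {"rows": [{"translation":[0,0.15,0],"hand":0.5,"rot":[0,0,0]},{"translation":[0,0.15,0.3],"hand":0.5,"rot":[0,0,0]},{"translation":[0,0.15,0.6],"hand":0.5,"rot":[0,0,0]},{"translation":[0,0.15,0.9],"hand":0.5,"rot":[0,0,0]},{"translation":[0,0.15,1.2],"hand":0.5,"rot":[0,0,0]},{"translation":[0,0.15,1.2],"hand":0.5,"rot":[0,0,0]}]}}

```text
t: 23.08
eef_pos: [0.5034, -0.3257, 0.0613]
ee_rot: [3.14, 0.001, -1.493]
force: [-0.1, -0.1, -2.3]
width: 0.0557
gripper_force: 25.0
```

Run:
```python
from plan import *
p,s=now();print(p,s["t"],s["width"],s["gripper_force"],s["force"],s["moment"])
```

```text
(np.float64(503.4), np.float64(-325.7), np.float64(61.3), np.float64(-85.56)) 23.0833 0.055744248734509824 24.999645352363586 [-0.10234167 -0.13615095 -2.30072437] [ 0.03090867  0.11901811 -0.00975718]
```

The underside is 6 mm below the pin tips with no contact force, so the pins are in the holes. I'll continue down.

Emit:
{"fn": "move_arm", "kwargs": {"rows": [{"translation":[0,-0.05,0.3],"hand":0.5,"rot":[0,0,0]},{"translation":[0,-0.05,0.6],"hand":0.5,"rot":[0,0,0]},{"translation":[0,-0.05,0.9],"hand":0.5,"rot":[0,0,0]},{"translation":[0,-0.05,1.2],"hand":0.5,"rot":[0,0,0]},{"translation":[0,-0.05,1.4],"hand":0.5,"rot":[0,0,0]},{"translation":[0,-0.05,1.4],"hand":0.5,"rot":[0,0,0]},{"translation":[0,-0.05,1.4],"hand":0.5,"rot":[0,0,0]}]}}

```text
t: 23.67
eef_pos: [0.5043, -0.3258, 0.048]
ee_rot: [3.141, 0.0, -1.493]
force: [0.0, -0.2, -0.9]
width: 0.0558
gripper_force: 25.0
```

Run:
```python
from plan import *
p,s=now();print(p,s["t"],s["width"],s["gripper_force"],s["force"],s["moment"])
```

```text
(np.float64(504.3), np.float64(-325.8), np.float64(48.0), np.float64(-85.54)) 23.6667 0.05577392562818783 24.999878704547882 [ 0.01854288 -0.21744155 -0.88107053] [ 0.00013751  0.08378801 -0.06375175]
```

Emit:
{"fn": "move_arm", "kwargs": {"rows": [{"translation":[0,0,0.1],"hand":0.5,"rot":[0,0,0]},{"translation":[0,0,0.1],"hand":0.5,"rot":[0,0,0]},{"translation":[0,0,0.1],"hand":0.35,"rot":[0,0,0]},{"translation":[0,0,0.1],"hand":0.3,"rot":[0,0,0]},{"translation":[0,0,0.1],"hand":0.2,"rot":[0,0,0]},{"translation":[0,0,0.1],"hand":0.15,"rot":[0,0,0]},{"translation":[0,0,0.1],"hand":0.1,"rot":[0,0,0]},{"translation":[0,0,0.1],"hand":0.1,"rot":[0,0,0]}]}}

```text
t: 24.33
eef_pos: [0.5044, -0.3258, 0.0473]
ee_rot: [-3.141, -0.0, -1.493]
force: [0.6, 0.1, 0.6]
width: 0.0776
gripper_force: 0.0
```

Emit:
{"fn": "move_arm", "kwargs": {"rows": [{"translation":[0,0,-1],"hand":0.1,"rot":[0,0,0]},{"translation":[0,0,-3],"hand":0.1,"rot":[0,0,0]},{"translation":[0,0,-6],"hand":0,"rot":[0,0,0]},{"translation":[0,0,-10],"hand":0,"rot":[0,0,0]},{"translation":[0,0,-13],"hand":0,"rot":[0,0,0]},{"translation":[0,0,-13],"hand":0,"rot":[0,0,0]},{"translation":[0,0,-13],"hand":0,"rot":[0,0,0]}]}}

```text
t: 24.92
eef_pos: [0.5056, -0.3262, 0.1805]
ee_rot: [-3.136, -0.002, -1.493]
force: [0.3, 0.9, -1.0]
width: 0.0875
gripper_force: 0.0
```

Run:
```python
from plan import *
p,s=now();print(p,s["t"],s["width"],s["gripper_force"],s["force"])
Y=-102.5
seq(p,(470,120,178,Y),(386.1,308.3,178,Y))
from m import *
I,D=arm.grab_frame("scene");P=cloud("scene",D);np.savez("scene6.npz",p=I,d=D)
m=(I.min(2)>190)&roi((273,169),30,25)&(P[...,2]>.03)&(P[...,2]<.08);m=comp(m);X=P[m];A=np.c_[X[:,:2]-X[:,:2].mean(0),np.ones(len(X))];print(m.sum(),np.linalg.lstsq(A,X[:,2],rcond=None)[0],rect("scene",m,.05))
cv2.imwrite("pics/f6.png",cv2.resize(I[140:200,235:325,::-1],None,fx=6,fy=6,interpolation=cv2.INTER_CUBIC))
```

```text
(np.float64(505.6), np.float64(-326.2), np.float64(180.5), np.float64(-85.54)) 24.9167 0.08745493611722115 0.0 [ 0.32925498  0.89743274 -0.97873574]
(470, 120, 178, -102.5) ([-44.76, 0.08, 0.25], np.float64(17.0), 'rows>=', 11)
(386.1, 308.3, 178, -102.5) ([-16.57, 12.27, -0.0], -0.0, 'rows>=', 5)
311 [0.003  0.0021 0.0494] (array([ 507.2671, -321.559 ]), array([ 59.6962, 123.4894]), 4.701508522033691, array([ 507.1938, -320.4816]))
```

View pics/f6.png

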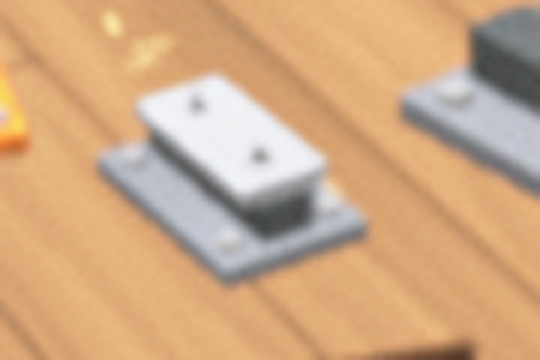

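The plate lies flat: height 0.049 m, negligible tilt, and both pins visible in the holes at (197,104) and (260,154). Now I'll return the pieces, spool first.

Emit:
{"fn": "move_arm", "kwargs": {"rows": [{"translation":[-4,0,0],"hand":0.1,"rot":[0,0,2]},{"translation":[-8,0,0],"hand":0.1,"rot":[0,0,4]},{"translation":[-12,0,0],"hand":0.1,"rot":[0,0,6]},{"translation":[-16,0,0],"hand":0.1,"rot":[0,0,8]},{"translation":[-20,0,0],"hand":0.1,"rot":[0,0,11]},{"translation":[-24,0,0],"hand":0.1,"rot":[0,0,14]},{"translation":[-28,0,0],"hand":0.1,"rot":[0,0,17]},{"translation":[-32,0,0],"hand":0.1,"rot":[0,0,17]}]}}

```text
t: 25.63
eef_pos: [0.4781, -0.0053, 0.1763]
ee_rot: [3.14, -0.001, -1.793]
force: [1.5, 0.1, -0.2]
width: 0.0789
gripper_force: 0.0
```

Run:
```python
from plan import *
p,s=now();print(p,s["t"],s["width"])
seq(p,(386.1,308.3,178,-102.5))
```

```text
(np.float64(478.1), np.float64(-5.3), np.float64(176.3), np.float64(-102.75)) 25.6333 0.07886802028631697
(386.1, 308.3, 178, -102.5) ([-28.56, 15.89, -0.17], np.float64(-0.2), 'rows>=', 8)
```

Emit:
{"fn": "move_arm", "kwargs": {"rows": [{"translation":[-3.5,1.9,0],"hand":0.1,"rot":[0,0,0]},{"translation":[-7,3.9,0],"hand":0.1,"rot":[0,0,0]},{"translation":[-10.5,5.8,0],"hand":0.1,"rot":[0,0,0]},{"translation":[-14,7.8,0],"hand":0.1,"rot":[0,0,0]},{"translation":[-17.5,9.7,0],"hand":0.1,"rot":[0,0,0]},{"translation":[-21,11.7,0],"hand":0.1,"rot":[0,0,0]},{"translation":[-24.5,13.6,0],"hand":0.1,"rot":[0,0,0]},{"translation":[-26.5,14.7,0],"hand":0.1,"rot":[0,0,0]}]}}

```text
t: 26.3
eef_pos: [0.3921, 0.2865, 0.1764]
ee_rot: [3.141, -0.001, -1.788]
force: [1.0, -0.6, -0.9]
width: 0.0789
gripper_force: 0.0
```

Emit:
{"fn": "move_arm", "kwargs": {"rows": [{"translation":[0,0,0],"hand":0.1,"rot":[0,0,0]},{"translation":[0,0,0],"hand":0.1,"rot":[0,0,0]},{"translation":[0,0,0],"hand":0.1,"rot":[0,0,0]}]}}

```text
t: 26.55
eef_pos: [0.393, 0.2831, 0.1763]
ee_rot: [3.141, -0.002, -1.789]
force: [0.6, 0.1, 0.8]
width: 0.079
gripper_force: 0.0
```

Run:
```python
from plan import *
p,s=now();print(p,s["t"],s["width"])
seq(p,(386.5,308.3,85,-102.5))
```

```text
(np.float64(393.0), np.float64(283.1), np.float64(176.3), np.float64(-102.52)) 26.55 0.07901777113104146
(386.5, 308.3, 85, -102.5) ([-2.32, 1.18, 9.13], np.float64(-0.0), 'rows>=', 3)
```

Emit:
{"fn": "move_arm", "kwargs": {"rows": [{"translation":[-2.32,1.18,0],"hand":0.1,"rot":[0,0,0]},{"translation":[-2.32,1.18,1],"hand":0.1,"rot":[0,0,0]},{"translation":[-2.32,1.18,4],"hand":0.1,"rot":[0,0,0]},{"translation":[-2.32,1.18,7],"hand":0.1,"rot":[0,0,0]},{"translation":[-2.32,1.18,9.1],"hand":0.1,"rot":[0,0,0]},{"translation":[-2.32,1.18,9.1],"hand":0.3,"rot":[0,0,0]},{"translation":[-2.32,1.18,9.1],"hand":0.5,"rot":[0,0,0]},{"translation":[-2.32,1.18,9.1],"hand":0.8,"rot":[0,0,0]}], "squeeze": 12}}

```text
t: 27.22
eef_pos: [0.3879, 0.309, 0.0872]
ee_rot: [-3.141, 0.001, -1.79]
force: [-0.1, -0.2, -0.1]
width: 0.0644
gripper_force: 0.0
```

Emit:
{"fn": "move_arm", "kwargs": {"rows": [{"translation":[0,0,0],"hand":0.8,"rot":[0,0,0]},{"translation":[0,0,0],"hand":0.8,"rot":[0,0,0]},{"translation":[0,0,0],"hand":0.8,"rot":[0,0,0]},{"translation":[0,0,0],"hand":0.8,"rot":[0,0,0]},{"translation":[0,0,0],"hand":0.8,"rot":[0,0,0]}]}}

```text
t: 27.63
eef_pos: [0.3875, 0.3098, 0.0873]
ee_rot: [-3.141, 0.002, -1.789]
force: [-2.2, 0.6, 6.7]
width: 0.0454
gripper_force: 12.0
```

Run:
```python
from plan import *
p,s=now();print(p,s["t"],s["width"],s["gripper_force"],s["force"])
seq(p,(p[0],p[1],p[2]+85,p[3]),(559.3,-56.8,p[2]+85,-102.5))
```

```text
(np.float64(387.5), np.float64(309.8), np.float64(87.3), np.float64(-102.52)) 27.6333 0.045409394022853385 12.000434434739873 [-2.21190373  0.57154102  6.66751071]
(np.float64(387.5), np.float64(309.8), np.float64(172.3), np.float64(-102.52)) ([-0.0, 0.0, -8.5], np.float64(-0.0), 'rows>=', 3)
(559.3, -56.8, np.float64(172.3), -102.5) ([32.06, -24.72, -0.0], np.float64(-0.0), 'rows>=', 10)
```

Emit:
{"fn": "move_arm", "kwargs": {"rows": [{"translation":[0,0,-1],"hand":0.8,"rot":[0,0,0]},{"translation":[0,0,-4],"hand":0.8,"rot":[0,0,0]},{"translation":[0,0,-8],"hand":0.8,"rot":[0,0,0]},{"translation":[3,-2.3,-8.5],"hand":0.8,"rot":[0,0,0]},{"translation":[6,-4.6,-8.5],"hand":0.8,"rot":[0,0,0]},{"translation":[9,-6.9,-8.5],"hand":0.8,"rot":[0,0,0]},{"translation":[12,-9.2,-8.5],"hand":0.8,"rot":[0,0,0]},{"translation":[15,-11.6,-8.5],"hand":0.8,"rot":[0,0,0]}]}}

```text
t: 28.3
eef_pos: [0.4679, 0.136, 0.1716]
ee_rot: [-3.141, 0.001, -1.789]
force: [1.2, 1.0, -0.9]
width: 0.0456
gripper_force: 12.0
```

Emit:
{"fn": "move_arm", "kwargs": {"rows": [{"translation":[3,-2.3,0],"hand":0.8,"rot":[0,0,0]},{"translation":[6,-4.6,0],"hand":0.8,"rot":[0,0,0]},{"translation":[9,-6.9,0],"hand":0.8,"rot":[0,0,0]},{"translation":[12,-9.2,0],"hand":0.8,"rot":[0,0,0]},{"translation":[15,-11.6,0],"hand":0.8,"rot":[0,0,0]},{"translation":[16,-12.4,0],"hand":0.8,"rot":[0,0,0]},{"translation":[16,-12.4,0],"hand":0.8,"rot":[0,0,0]},{"translation":[16,-12.4,0],"hand":0.8,"rot":[0,0,0]}]}}

```text
t: 28.97
eef_pos: [0.5538, -0.0464, 0.1708]
ee_rot: [3.141, -0.0, -1.792]
force: [-1.3, 1.0, -0.3]
width: 0.0452
gripper_force: 12.0
```

Run:
```python
from plan import *
p,s=now();print(p,s["t"],s["width"],s["gripper_force"],s["force"])
seq(p,(559.3,-55.8,90,-102.5))
```

```text
(np.float64(553.8), np.float64(-46.4), np.float64(170.8), np.float64(-102.67)) 28.9667 0.04521777033971195 11.99980465346016 [-1.30124832  1.01751273 -0.26420834]
(559.3, -55.8, 90, -102.5) ([0.8, -0.74, 8.08], np.float64(-0.2), 'rows>=', 2)
```

Emit:
{"fn": "move_arm", "kwargs": {"rows": [{"translation":[0.8,-0.74,0],"hand":0.8,"rot":[0,0,-0.2]},{"translation":[0.8,-0.74,2],"hand":0.8,"rot":[0,0,-0.2]},{"translation":[0.8,-0.74,5],"hand":0.8,"rot":[0,0,-0.2]},{"translation":[0.8,-0.74,7],"hand":0.8,"rot":[0,0,-0.2]},{"translation":[0.8,-0.74,7.7],"hand":0.8,"rot":[0,0,-0.2]},{"translation":[0.8,-0.74,8.05],"hand":0.8,"rot":[0,0,-0.2]},{"translation":[0.8,-0.74,8.05],"hand":0.8,"rot":[0,0,-0.2]},{"translation":[0.8,-0.74,8.05],"hand":0.8,"rot":[0,0,-0.2]}]}}

```text
t: 29.63
eef_pos: [0.5602, -0.0544, 0.0917]
ee_rot: [-3.14, 0.0, -1.785]
force: [0.3, -1.0, -1.4]
width: 0.0454
gripper_force: 12.0
```

Emit:
{"fn": "move_arm", "kwargs": {"rows": [{"translation":[0,0,0],"hand":0.8,"rot":[0,0,0]},{"translation":[0,0,0],"hand":0.4,"rot":[0,0,0]},{"translation":[0,0,0],"hand":0.3,"rot":[0,0,0]},{"translation":[0,0,0],"hand":0.1,"rot":[0,0,0]},{"translation":[0,0,0],"hand":0.1,"rot":[0,0,0]},{"translation":[0,0,-3],"hand":0.1,"rot":[0,0,0]},{"translation":[0,0,-6],"hand":0.1,"rot":[0,0,0]},{"translation":[0,0,-9],"hand":0,"rot":[0,0,0]}]}}

```text
t: 30.3
eef_pos: [0.5591, -0.0553, 0.1815]
ee_rot: [3.14, -0.001, -1.786]
force: [0.7, 0.5, 1.3]
width: 0.0813
gripper_force: 0.0
```

Emit:
{"fn": "move_arm", "kwargs": {"rows": [{"translation":[0,0,0],"hand":0,"rot":[0,0,0]},{"translation":[0,0,0],"hand":0,"rot":[0,0,0]}]}}

```text
t: 30.47
eef_pos: [0.5607, -0.0549, 0.1828]
ee_rot: [-3.138, 0.002, -1.786]
force: [-0.6, 0.8, -0.0]
width: 0.0869
gripper_force: 0.0
```

Run:
```python
from plan import *
p,s=now();print(p,s["t"],s["width"],s["gripper_force"],s["force"])
seq(p,(477.1,326.6,p[2],-117.35))
```

```text
(np.float64(560.7), np.float64(-54.9), np.float64(182.8), np.float64(-102.35)) 30.4667 0.08690067356136891 0.0 [-5.98596485e-01  7.77113126e-01 -5.43837562e-04]
(477.1, 326.6, np.float64(182.8), -117.35) ([-35.48, 16.33, -0.0], np.float64(15.0), 'rows>=', 10)
```

Emit:
{"fn": "move_arm", "kwargs": {"rows": [{"translation":[-3.6,1.7,0],"hand":0,"rot":[0,0,2]},{"translation":[-7.2,3.3,0],"hand":0,"rot":[0,0,4]},{"translation":[-10.8,5,0],"hand":0,"rot":[0,0,6]},{"translation":[-14.4,6.6,0],"hand":0,"rot":[0,0,8]},{"translation":[-18,8.3,0],"hand":0,"rot":[0,0,10]},{"translation":[-21.6,9.9,0],"hand":0,"rot":[0,0,12]},{"translation":[-25.2,11.6,0],"hand":0,"rot":[0,0,15]},{"translation":[-27,12.4,0],"hand":0,"rot":[0,0,15]}]}}

```text
t: 31.13
eef_pos: [0.4948, 0.2383, 0.1796]
ee_rot: [3.141, -0.001, -2.05]
force: [0.5, -0.8, 0.5]
width: 0.0874
gripper_force: 0.0
```

Run:
```python
from plan import *
p,s=now();print(p,s["t"],s["qd"].round(2))
seq(p,(477.1,326.6,p[2],-117.35))
```

```text
(np.float64(494.8), np.float64(238.3), np.float64(179.6), np.float64(-117.43)) 31.1333 [ 0.35  0.08  0.1   0.   -0.03 -0.25]
(477.1, 326.6, np.float64(179.6), -117.35) ([-7.02, 5.64, -0.0], np.float64(-0.1), 'rows>=', 3)
```

Emit:
{"fn": "move_arm", "kwargs": {"rows": [{"translation":[-3,2.4,0],"hand":0,"rot":[0,0,0]},{"translation":[-5.5,4.4,0],"hand":0,"rot":[0,0,0]},{"translation":[-6.8,5.5,0],"hand":0,"rot":[0,0,0]},{"translation":[-6.8,5.5,0],"hand":0,"rot":[0,0,0]},{"translation":[-6.8,5.5,0],"hand":0,"rot":[0,0,0]},{"translation":[-6.8,5.5,0],"hand":0,"rot":[0,0,0]}]}}

```text
t: 31.63
eef_pos: [0.4781, 0.32, 0.1798]
ee_rot: [3.141, -0.002, -2.048]
force: [-0.5, 0.1, -0.1]
width: 0.0878
gripper_force: 0.0
```

Run:
```python
from plan import *
p,s=now();print(p,s["t"],s["qd"].round(2))
seq(p,(477.1,326.6,83,-117.35))
```

```text
(np.float64(478.1), np.float64(320.0), np.float64(179.8), np.float64(-117.35)) 31.6333 [-0.02 -0.01 -0.    0.   -0.   -0.  ]
(477.1, 326.6, 83, -117.35) ([-0.54, 0.39, 9.68], np.float64(-0.0), 'rows>=', 3)
```

Emit:
{"fn": "move_arm", "kwargs": {"rows": [{"translation":[-0.54,0.39,1],"hand":0,"rot":[0,0,0]},{"translation":[-0.54,0.39,4],"hand":0,"rot":[0,0,0]},{"translation":[-0.54,0.39,7],"hand":0,"rot":[0,0,0]},{"translation":[-0.54,0.39,9.6],"hand":0.2,"rot":[0,0,0]},{"translation":[-0.54,0.39,9.6],"hand":0.4,"rot":[0,0,0]},{"translation":[-0.54,0.39,9.6],"hand":0.6,"rot":[0,0,0]},{"translation":[-0.54,0.39,9.6],"hand":0.9,"rot":[0,0,0]},{"translation":[-0.54,0.39,9.6],"hand":0.9,"rot":[0,0,0]}]}}

```text
t: 32.3
eef_pos: [0.4785, 0.3281, 0.0865]
ee_rot: [-3.141, 0.003, -2.048]
force: [-0.2, 0.6, 0.2]
width: 0.0598
gripper_force: 0.0
```

Emit:
{"fn": "move_arm", "kwargs": {"rows": [{"translation":[0,0,0],"hand":0.9,"rot":[0,0,0]},{"translation":[0,0,0],"hand":0.9,"rot":[0,0,0]},{"translation":[0,0,0],"hand":0.9,"rot":[0,0,0]},{"translation":[0,0,0],"hand":0.9,"rot":[0,0,0]},{"translation":[0,0,0],"hand":0.9,"rot":[0,0,0]},{"translation":[0,0,0],"hand":0.9,"rot":[0,0,0]}]}}

```text
t: 32.8
eef_pos: [0.4777, 0.3277, 0.0853]
ee_rot: [-3.141, 0.001, -2.048]
force: [-1.7, -1.6, 6.3]
width: 0.0342
gripper_force: 12.0
```

Run:
```python
from plan import *
p,s=now();print(p,s["t"],s["width"],s["gripper_force"],s["force"])
seq(p,(p[0],p[1],p[2]+85,p[3]),(571.1,6.3,p[2]+85,-117.35))
```

```text
(np.float64(477.7), np.float64(327.7), np.float64(85.3), np.float64(-117.33)) 32.8 0.034234815016032594 11.996730118989944 [-1.6946978  -1.56016362  6.30795149]
(np.float64(477.7), np.float64(327.7), np.float64(170.3), np.float64(-117.33)) ([-0.0, 0.0, -8.5], np.float64(-0.0), 'rows>=', 3)
(571.1, 6.3, np.float64(170.3), -117.35) ([24.26, -23.05, -0.0], np.float64(0.0), 'rows>=', 9)
```

Emit:
{"fn": "move_arm", "kwargs": {"rows": [{"translation":[0,0,-1],"hand":0.9,"rot":[0,0,0]},{"translation":[0,0,-4],"hand":0.9,"rot":[0,0,0]},{"translation":[0,0,-8],"hand":0.9,"rot":[0,0,0]},{"translation":[3,-2.9,-8.5],"hand":0.9,"rot":[0,0,0]},{"translation":[6,-5.7,-8.5],"hand":0.9,"rot":[0,0,0]},{"translation":[9,-8.6,-8.5],"hand":0.9,"rot":[0,0,0]},{"translation":[12,-11.4,-8.5],"hand":0.9,"rot":[0,0,0]},{"translation":[14,-13.3,-8.5],"hand":0.9,"rot":[0,0,0]}]}}

```text
t: 33.47
eef_pos: [0.5312, 0.1391, 0.1703]
ee_rot: [3.141, -0.0, -2.049]
force: [0.4, 0.4, -1.0]
width: 0.0336
gripper_force: 12.0
```

Emit:
{"fn": "move_arm", "kwargs": {"rows": [{"translation":[3,-2.9,0],"hand":0.9,"rot":[0,0,0]},{"translation":[6,-5.7,0],"hand":0.9,"rot":[0,0,0]},{"translation":[8.5,-8.1,0],"hand":0.9,"rot":[0,0,0]},{"translation":[9.8,-9.3,0],"hand":0.9,"rot":[0,0,0]},{"translation":[9.8,-9.3,0],"hand":0.9,"rot":[0,0,0]},{"translation":[9.8,-9.3,0],"hand":0.9,"rot":[0,0,0]},{"translation":[9.8,-9.3,0],"hand":0.9,"rot":[0,0,0]},{"translation":[9.8,-9.3,0],"hand":0.9,"rot":[0,0,0]}]}}

```text
t: 34.13
eef_pos: [0.5687, 0.0129, 0.1698]
ee_rot: [3.142, 0.0, -2.047]
force: [0.6, -0.5, -0.3]
width: 0.0341
gripper_force: 12.0
```

Run:
```python
from plan import *
p,s=now();print(p,s["t"],s["width"],s["gripper_force"],s["force"])
seq(p,(571.1,6.3,88,-117.35))
```

```text
(np.float64(568.7), np.float64(12.9), np.float64(169.8), np.float64(-117.3)) 34.1333 0.034050042168397555 11.995178908109665 [ 0.63258181 -0.5166863  -0.30142012]
(571.1, 6.3, 88, -117.35) ([0.48, -0.52, 8.18], np.float64(0.1), 'rows>=', 2)
```

Emit:
{"fn": "move_arm", "kwargs": {"rows": [{"translation":[0.48,-0.52,0],"hand":0.9,"rot":[0,0,0]},{"translation":[0.48,-0.52,2],"hand":0.9,"rot":[0,0,0]},{"translation":[0.48,-0.52,5],"hand":0.9,"rot":[0,0,0]},{"translation":[0.48,-0.52,7],"hand":0.9,"rot":[0,0,0]},{"translation":[0.48,-0.52,7.7],"hand":0.9,"rot":[0,0,0]},{"translation":[0.48,-0.52,8.05],"hand":0.9,"rot":[0,0,0]},{"translation":[0.48,-0.52,8.05],"hand":0.9,"rot":[0,0,0]},{"translation":[0.48,-0.52,8.05],"hand":0.9,"rot":[0,0,0]}]}}

```text
t: 34.8
eef_pos: [0.5721, 0.006, 0.0901]
ee_rot: [-3.141, 0.001, -2.047]
force: [-0.5, -0.1, -0.8]
width: 0.0337
gripper_force: 12.0
```

Emit:
{"fn": "move_arm", "kwargs": {"rows": [{"translation":[0,0,0],"hand":0.9,"rot":[0,0,0]},{"translation":[0,0,0],"hand":0.58,"rot":[0,0,0]},{"translation":[0,0,0],"hand":0.4,"rot":[0,0,0]},{"translation":[0,0,0],"hand":0.2,"rot":[0,0,0]},{"translation":[0,0,0],"hand":0.1,"rot":[0,0,0]},{"translation":[0,0,-3],"hand":0.1,"rot":[0,0,0]},{"translation":[0,0,-6],"hand":0.1,"rot":[0,0,0]},{"translation":[0,0,-9],"hand":0,"rot":[0,0,0]}]}}

```text
t: 35.47
eef_pos: [0.571, 0.0053, 0.18]
ee_rot: [3.141, -0.001, -2.048]
force: [1.5, 0.3, 0.1]
width: 0.0716
gripper_force: 0.0
```

Emit:
{"fn": "move_arm", "kwargs": {"rows": [{"translation":[0,0,0],"hand":0,"rot":[0,0,0]},{"translation":[0,0,0],"hand":0,"rot":[0,0,0]}]}}

```text
t: 35.63
eef_pos: [0.5725, 0.0059, 0.1813]
ee_rot: [-3.138, 0.003, -2.048]
force: [-0.4, 0.6, -0.2]
width: 0.0842
gripper_force: 0.0
```

Run:
```python
from plan import *
p,s=now();print(p,s["t"],s["width"],s["gripper_force"],s["force"])
seq(p,(570.1,345.8,p[2],-102.5))
```

```text
(np.float64(572.5), np.float64(5.9), np.float64(181.3), np.float64(-117.34)) 35.6333 0.0841624625297707 0.0 [-0.38757523  0.62229672 -0.2385049 ]
(570.1, 345.8, np.float64(181.3), -102.5) ([-30.08, 15.82, -0.0], np.float64(-14.8), 'rows>=', 9)
```

Now the finial.

Emit:
{"fn": "move_arm", "kwargs": {"rows": [{"translation":[-3.5,1.8,0],"hand":0,"rot":[0,0,-2]},{"translation":[-7,3.7,0],"hand":0,"rot":[0,0,-4]},{"translation":[-10.5,5.5,0],"hand":0,"rot":[0,0,-6]},{"translation":[-14,7.4,0],"hand":0,"rot":[0,0,-8]},{"translation":[-17.5,9.2,0],"hand":0,"rot":[0,0,-10]},{"translation":[-21,11,0],"hand":0,"rot":[0,0,-12]},{"translation":[-24.5,12.9,0],"hand":0,"rot":[0,0,-14.8]},{"translation":[-26,13.7,0],"hand":0,"rot":[0,0,-14.8]}]}}

```text
t: 36.3
eef_pos: [0.5684, 0.3034, 0.1776]
ee_rot: [3.141, -0.001, -1.785]
force: [1.3, -0.0, -0.5]
width: 0.0877
gripper_force: 0.0
```

Emit:
{"fn": "move_arm", "kwargs": {"rows": [{"translation":[0,0,0],"hand":0,"rot":[0,0,0]},{"translation":[0,0,0],"hand":0,"rot":[0,0,0]},{"translation":[0,0,0],"hand":0,"rot":[0,0,0]}]}}

```text
t: 36.55
eef_pos: [0.5686, 0.2986, 0.1781]
ee_rot: [3.14, -0.002, -1.79]
force: [-0.1, -0.1, 0.2]
width: 0.0874
gripper_force: 0.0
```

Run:
```python
from plan import *
p,s=now();print(p,s["t"],s["qd"].round(2))
seq(p,(570.1,345.8,p[2],-102.5))
```

```text
(np.float64(568.6), np.float64(298.6), np.float64(178.1), np.float64(-102.57)) 36.55 [-0.02 -0.01 -0.    0.   -0.    0.  ]
(570.1, 345.8, np.float64(178.1), -102.5) ([-4.64, 0.88, -0.0], np.float64(-0.1), 'rows>=', 2)
```

Emit:
{"fn": "move_arm", "kwargs": {"rows": [{"translation":[-2.3,0.44,0],"hand":0,"rot":[0,0,0]},{"translation":[-4.64,0.88,0],"hand":0,"rot":[0,0,0]},{"translation":[-4.64,0.88,0],"hand":0,"rot":[0,0,0]},{"translation":[-4.64,0.88,2],"hand":0,"rot":[0,0,0]},{"translation":[-4.64,0.88,5],"hand":0,"rot":[0,0,0]},{"translation":[-4.64,0.88,7.8],"hand":0,"rot":[0,0,0]},{"translation":[-4.64,0.88,8.75],"hand":0.2,"rot":[0,0,0]},{"translation":[-4.64,0.88,8.75],"hand":0.4,"rot":[0,0,0]}]}}

```text
t: 37.22
eef_pos: [0.5694, 0.344, 0.0888]
ee_rot: [3.138, -0.005, -1.792]
force: [-0.6, -0.1, -0.0]
width: 0.0791
gripper_force: 0.0
```

Emit:
{"fn": "move_arm", "kwargs": {"rows": [{"translation":[0,0,0],"hand":0.6,"rot":[0,0,0]},{"translation":[0,0,0],"hand":0.9,"rot":[0,0,0]},{"translation":[0,0,0],"hand":0.9,"rot":[0,0,0]},{"translation":[0,0,0],"hand":0.9,"rot":[0,0,0]},{"translation":[0,0,0],"hand":0.9,"rot":[0,0,0]},{"translation":[0,0,0],"hand":0.9,"rot":[0,0,0]},{"translation":[0,0,0],"hand":0.9,"rot":[0,0,0]},{"translation":[0,0,0],"hand":0.9,"rot":[0,0,0]}]}}

```text
t: 37.88
eef_pos: [0.5706, 0.3467, 0.0919]
ee_rot: [-3.141, 0.0, -1.79]
force: [-0.9, 0.7, 2.9]
width: 0.0293
gripper_force: 12.0
```

Run:
```python
from plan import *
p,s=now();print(p,s["t"],s["width"],s["gripper_force"],s["force"])
seq(p,(p[0],p[1],p[2]+85,p[3]),(586.4,65.5+p[1]-345.8,p[2]+85,-102.5))
```

```text
(np.float64(570.6), np.float64(346.7), np.float64(91.9), np.float64(-102.54)) 37.8833 0.02930831796586249 12.000505333417095 [-0.94893298  0.72181033  2.88848298]
(np.float64(570.6), np.float64(346.7), np.float64(176.9), np.float64(-102.54)) ([-0.0, 0.0, -8.5], np.float64(-0.0), 'rows>=', 3)
(586.4, np.float64(66.39999999999998), np.float64(176.9), -102.5) ([27.02, -7.63, -0.0], np.float64(-0.0), 'rows>=', 7)
```

Emit:
{"fn": "move_arm", "kwargs": {"rows": [{"translation":[0,0,-1],"hand":0.9,"rot":[0,0,0]},{"translation":[0,0,-4],"hand":0.9,"rot":[0,0,0]},{"translation":[0,0,-8],"hand":0.9,"rot":[0,0,0]},{"translation":[3.5,-1,-8.5],"hand":0.9,"rot":[0,0,0]},{"translation":[7,-2,-8.5],"hand":0.9,"rot":[0,0,0]},{"translation":[10.5,-3,-8.5],"hand":0.9,"rot":[0,0,0]},{"translation":[14,-4,-8.5],"hand":0.9,"rot":[0,0,0]},{"translation":[16,-4.5,-8.5],"hand":0.9,"rot":[0,0,0]}]}}

```text
t: 38.55
eef_pos: [0.5793, 0.1776, 0.1776]
ee_rot: [-3.142, -0.0, -1.791]
force: [0.2, -0.2, -0.8]
width: 0.0289
gripper_force: 12.0
```

Emit:
{"fn": "move_arm", "kwargs": {"rows": [{"translation":[3.5,-1,0],"hand":0.9,"rot":[0,0,0]},{"translation":[7,-2,0],"hand":0.9,"rot":[0,0,0]},{"translation":[9.5,-2.7,0],"hand":0.9,"rot":[0,0,0]},{"translation":[10.5,-3,0],"hand":0.9,"rot":[0,0,0]},{"translation":[10.5,-3,0],"hand":0.9,"rot":[0,0,0]},{"translation":[10.5,-3,0],"hand":0.9,"rot":[0,0,0]},{"translation":[10.5,-3,0],"hand":0.9,"rot":[0,0,0]}]}}

```text
t: 39.13
eef_pos: [0.5864, 0.0724, 0.1769]
ee_rot: [-3.141, 0.0, -1.789]
force: [-0.1, 0.1, -0.8]
width: 0.0293
gripper_force: 12.0
```

Run:
```python
from plan import *
p,s=now();print(p,s["t"],s["width"],s["gripper_force"],s["force"])
seq(p,(586.2,66.2,p[2]-80.4,-102.5))
```

```text
(np.float64(586.4), np.float64(72.4), np.float64(176.9), np.float64(-102.53)) 39.1333 0.02933477909387358 12.000059571582824 [-0.05896396  0.07111959 -0.76415267]
(586.2, 66.2, np.float64(96.5), -102.5) ([0.61, -0.11, 8.04], np.float64(-0.0), 'rows>=', 2)
```

Emit:
{"fn": "move_arm", "kwargs": {"rows": [{"translation":[0.61,-0.11,0],"hand":0.9,"rot":[0,0,0]},{"translation":[0.61,-0.11,2],"hand":0.9,"rot":[0,0,0]},{"translation":[0.61,-0.11,5],"hand":0.9,"rot":[0,0,0]},{"translation":[0.61,-0.11,7],"hand":0.9,"rot":[0,0,0]},{"translation":[0.61,-0.11,7.7],"hand":0.9,"rot":[0,0,0]},{"translation":[0.61,-0.11,8.05],"hand":0.9,"rot":[0,0,0]},{"translation":[0.61,-0.11,8.05],"hand":0.9,"rot":[0,0,0]},{"translation":[0.61,-0.11,8.05],"hand":0.9,"rot":[0,0,0]}]}}

```text
t: 39.8
eef_pos: [0.5867, 0.0661, 0.097]
ee_rot: [-3.141, 0.0, -1.789]
force: [0.7, -0.9, -0.8]
width: 0.0289
gripper_force: 12.0
```

Emit:
{"fn": "move_arm", "kwargs": {"rows": [{"translation":[0,0,0],"hand":0.9,"rot":[0,0,0]},{"translation":[0,0,0],"hand":0.62,"rot":[0,0,0]},{"translation":[0,0,0],"hand":0.4,"rot":[0,0,0]},{"translation":[0,0,0],"hand":0.2,"rot":[0,0,0]},{"translation":[0,0,0],"hand":0.1,"rot":[0,0,0]},{"translation":[0,0,-3],"hand":0.1,"rot":[0,0,0]},{"translation":[0,0,-6],"hand":0.1,"rot":[0,0,0]},{"translation":[0,0,-10],"hand":0,"rot":[0,0,0]}]}}

```text
t: 40.47
eef_pos: [0.5846, 0.065, 0.1952]
ee_rot: [3.138, -0.002, -1.79]
force: [1.3, 0.4, -1.1]
width: 0.0676
gripper_force: 0.0
```

Emit:
{"fn": "move_arm", "kwargs": {"rows": [{"translation":[-3,2,-1],"hand":0,"rot":[0,0,0]},{"translation":[-7,4,-1],"hand":0,"rot":[0,0,0]},{"translation":[-11,6,-1],"hand":0,"rot":[0,0,0]},{"translation":[-15,8,-1],"hand":0,"rot":[0,0,0]},{"translation":[-19,10,-1],"hand":0,"rot":[0,0,0]},{"translation":[-23,12,-1],"hand":0,"rot":[0,0,0]},{"translation":[-26,14,-1],"hand":0,"rot":[0,0,0]},{"translation":[-29,16,-1],"hand":0,"rot":[0,0,0]}]}}

```text
t: 41.13
eef_pos: [0.4934, 0.3815, 0.2064]
ee_rot: [-3.141, 0.0, -1.79]
force: [1.1, 0.1, -1.1]
width: 0.0876
gripper_force: 0.0
```

Run:
```python
from m import *
from plan import *
from scipy.optimize import least_squares
p,s=now();print(p,s["t"])
I,D=arm.grab_frame("top");P=cloud("top",D);Z=P[...,2]
near=lambda c,r:np.hypot(P[...,0]-c[0],P[...,1]-c[1])<r
for l,zt,c in(("spool",.1,(.559,-.057)),("leg",.108,(.570,.0055))):
    m=(abs(Z-zt)<.008)&near(c,.03);print(l,m.sum(),rect("top",m,zt) if m.sum() else 0)
X=P[(Z>.08)&near((.586,.0645),.025)&(Z<.125)];print("fin",least_squares(lambda c:np.linalg.norm(X-c,axis=1)-.015,[.586,.0645,.099],loss="soft_l1",f_scale=.002).x,len(X))
J,_=arm.grab_frame("scene")
cv2.imwrite("pics/end.png",cv2.resize(np.vstack([I[60:260,200:500],J[120:320,220:520]]),None,fx=1.5,fy=1.5,interpolation=cv2.INTER_CUBIC)[:,:,::-1])
```

```text
(np.float64(493.4), np.float64(381.5), np.float64(206.4), np.float64(-102.55)) 41.1333
spool 285 (array([556.4489, -57.2564]), array([43.3225, 43.7668]), 88.83919525146484, array([556.8854, -57.7117]))
leg 205 (array([570.8799,   2.407 ]), array([33.22  , 34.4593]), 62.68546676635742, array([570.6162,   2.3772]))
fin [0.5846 0.0642 0.0995] 121
```

View pics/end.png

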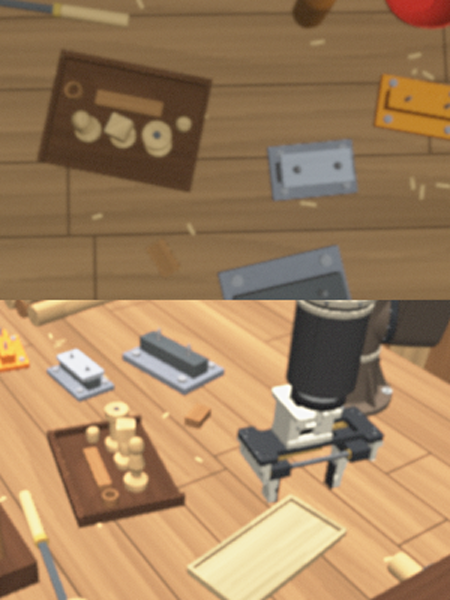

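All three pieces are upright within about 3 mm of their starting spots, and the plate sits flat on the correct foot. I'll hand it in.

```bash
python3 -c "
from station import arm
print(arm.job_done())"
```

```text
the job is handed in; nothing more can be done
None
```

I handed the job in at about 41 s: the plate lies flat over both pins of the small grey foot, and the three turned pieces, none of which fell over, stand upright within about 3 mm of where they started.

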